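# Open the reagent drawer and fit its cover

## Robot

A 6-joint arm with a two-finger parallel gripper is mounted at the origin on the work surface. World frame = base frame: x ahead of the robot, y to its left, z up, the work surface at z = 0. Lengths are in m, angles in rad, forces in N, time in s.
With the tool pointing down it reaches from about 0.3 to 0.775 m from the base axis. Payload 14.6 kg.
Tool frame: the origin (TCP) lies midway between the tips of the shut fingers; the grasp point (between the pads) lies 19 mm behind it (bot.pinch_z is the distance from the TCP to the grasp point, in m); z points along the fingers, y is the line along which they close (so a half turn about z gives the same grasp; the last joint's range is limited). The gripper opens to 94 mm and grips with 3 to 60 N. Pads are 16 mm wide; open, the fingers measure 119 mm over their backs; the gripper's body (75 mm by 177 mm) begins 78 mm behind the grasp point.
Start: joints at [1.28, 0.3, 1.521, -0, 1.321, -0.067], TCP at [0.122, 0.536, 0.172] pointing down, gripper open.
Joint ranges: [-3.03, 3.03], [-0.79, 2.21], [0.23, 2.52], [-1.04, 4.18], [0, 3.07], [-2.55, 2.55]. Speed limits (rad/s): [2.22, 2.22, 2.57, 3.14, 3.14, 3.14].

## Interface

Orientations are given as a unit quaternion [x, y, z, w].
In Python, from workcell import bot, eyes, ticket gives the robot as it stands.
- The arm moves only by the tool servo_tool, never from a script. Its argument "targets" is a list that holds one entry, the list of rows, each a list of 5 numbers: the finger opening in m, from 0 to 0.094, then the shift along the tool's x, y, z in m, then the turn about the tool's z in rad. A call has 1 to 5 rows; each row shifts and turns the commanded pose from where the row before left it, along the tool's axes as they then stand; what a row does not reach is not made up. A row lasts 1/12 s, in which the tool goes at most 41.7 mm and 7.16 degrees, less where a joint would pass 70% of its speed; a pose out of reach is approached as far as the arm can. A call with a gripper value outside its range is refused whole. The fingers move at their own pace and stop on an object; "newtons" is the grip in N (left out, the last holds). Time passes only in rows, so rows that do not move let the fingers close. It gives the time, the measured TCP pose, the force, the opening and the grip force at its end, in the units of the state.
- bot.state(): the state, without advancing time (a new reading comes with each control period).
- eyes.grab_frame(name): name is "scene" or "top"; returns a dict with "pixels" (384x512x3 uint8, blue, green, red), "fx", "fy", "cx", "cy" (pixels), "distortion" ([k1, k2, p1, p2, k3] as OpenCV has them; the pictures are not rectified), "extrinsics" (4x4, takes a point from camera to world coordinates). Camera axes: x right, y down, z forward; pixel columns grow to the right and rows downward; lengths in m; the calibration is good to about 2 mm. A picture is of the moment at which its call begins. There is no depth.
- ticket.close_job(): hands the job in; it is judged then, once.
The state is a dict: "clock": time; "qpos": joint angles; "joint_vel": joint speeds; "tau": joint torques, N m; "eef_pos": TCP position; "tcp_rot": TCP orientation; "force": force on the tool from outside, world axes, zero at the start; "ft_torque": the same for the moment, N m; "opening": finger opening in m; "gripper_force": force on a finger pad.
Only numpy, scipy, OpenCV 4.12 (cv2) and the standard library are available. Lean on these libraries where they do the work, as an engineer would, in place of code of your own. Each camera call takes 0.05 s, during which the arm holds its last target. There are 200 camera calls.

## Task

Pull the reagent drawer of the white bench module right out to its stop. Then fit the loose grey cover on the drawer: tilt it, hook its tongue under the ledge behind the drawer's front, swing it down and press its far end until it snaps under the spring catch and lies flat, then let go. Leave the drawer fully out and everything else on the bench where it stands.

Things in the scene. Friction and masses are not known exactly. Their poses are not given: they have to be found in the camera images.
- drawer (a joint): Drawer of the white module (housing 220 deep, 200 wide, 188 high, fixed to the bench, front to the robot). Value in m: 0 closed, grows as the drawer comes out towards the robot, to a firm stop at about 0.16. Starts 0 to 0.02 open, slides with about 3 N of friction, stays where left.
- overhang (a point): Middle of the lower front edge of the module's upper housing, 130 mm above the bench; the housing reaches from there up to 188 mm. It stands 18 mm out over the closed drawer's front, so the closed drawer's pull must be gripped with the tool tilted 25 to 45 degrees, leaning back towards the robot. Axes: x into the module, y to its left seen from the robot, z up.
- drawer_pull (a point): Grasp point in the drawer's pull, 70 mm above the bench; moves with the drawer. The pull is an upright blade, 10 thick (y), 30 high (z, 55 to 85 above the bench), standing out 40 from the drawer's front, with an upright round bead 16 across at its outer end. This point is 25 out from the front. x points into the module (the drawer opens along -x), y left, z up.
- drawer_seat (a point): Where the middle of the fitted cover's underside lies, 78 mm above the bench, on two side rails 8 wide; moves with the drawer, axes as drawer_pull. From here (mm): inner face of the drawer's front at x -53, its top at z +12; side walls at y -53 and +53, tops at z +10; rails begin at x -33; free space under the ledge to 40 below the seat; vials end 12 below the seat.
- drawer_ledge (a point): Middle of the lower inner edge of the rigid ledge behind the drawer's front, 7 mm above the seat. The ledge runs the full inner width (106), reaches 11 back from the front's inner face, is 5 thick. The cover's tongue goes under it, entered at a tilt of about 30 degrees with the far edge up. Axes as drawer_pull.
- drawer_catch (a point): Lower corner of the spring catch at the rear of the drawer (40 wide, at the middle), 6.5 mm above the seat, 48.5 behind it. Above the corner a steep ramp rises 15, sloping back. Pushed down past it with about 6 to 12 N, the cover's far edge drives the catch back (up to 8, spring) and it snaps over the edge. Before that the edge rests on the ramp, about 13 above the rails.
- cover_grip (a point): Centre of the grip rib on the loose grey plastic cover (about 120 g, flat on the bench, rib up). Rib 40 long (x), 12 thick (y), 26 high, standing on the plate's top. This point is 18 above the plate's underside, 56 from the tongue's tip, 48 from the far edge. x runs along the rib from tongue to far edge, z out of the plate's top. Fitted, its axes agree with drawer_seat's.
- cover_tongue (a point): Middle of the tip edge of the cover's tongue, half-way through its thickness (2.5 mm above the underside). The tongue is 16 long, 70 wide, 5 thick, level with the plate. Axes as cover_grip.
- cover_back (a point): Middle of the cover's far edge, opposite the tongue, half-way through the thickness. Axes as cover_grip.
- cover: The cover, a plate 98 wide (y), 5 thick, 104 long (x) with its tongue at the -x end. Origin in the middle of its underside; axes as cover_grip.
- dish: Bystander: shallow open steel dish 105 x 95 x 18, origin under its centre; it and the cover may lie either side of the module.
- bottle: Bystander: amber bottle 60 across, 120 high, origin under its centre.
- rack: Bystander: white rack of capped tubes 60 x 110, 78 high, origin under its centre.
- beaker: Bystander: glass beaker 56 across, 65 high, origin under its centre.
- petri: Bystander: clear dish 84 across, 14 high, origin under its centre.
- slidebox: Bystander: white box 80 x 35 x 16, origin under its centre.
- jar: Bystander: white jar 60 across, 70 high, origin under its centre.
Things that resemble listed ones, but are neither listed nor needed, are in the scene too. What is shaped like the cover but red is not meant.

How it is judged:
By the outcome, as a careful person would: the job done as asked, in the order asked, and still so for the second after the job is handed in, with the robot touching nothing.
It also fails if it takes over 72 s, if anything falls off the work surface, if the arm or the gripper's body presses on something with over 40 N, if the wrist force passes 120 N, or if a joint passes its speed limit or range.

## Working session

There is one attempt and no reset: what is moved stays moved. The work goes in short steps, Python scripts to look and compute and a tool call to move; the robot and the scene stay as the last step left them, time stands still between calls to the robot, and variables do not carry over. Pictures are saved under pics/ and viewed, at most 10 in all, crops included, and the job is handed in when it is done.

Besides the shell and the picture viewer there is one more tool, called after "Request:" as a command line: name --argument value ..., lists and objects as JSON in quotes. servo_tool: Moves the arm, as the interface text tells. Its arguments: {"type":"object","properties":{"targets":{"type":"array","items":{"type":"array","items":{"type":"array","items":{"type":"number"}}}},"newtons":{"type":"number"}},"required":["targets"]}

```bash
mkdir -p pics; ls; python3 - <<'E'
from workcell import bot,eyes,ticket
import cv2
print([a for a in dir(bot) if a[0]!='_'],bot.pinch_z); print(bot.state())
for n in("scene","top"):
    f=eyes.grab_frame(n); cv2.imwrite(f"pics/{n}0.png",f["pixels"]); print({k:v for k,v in f.items() if k!="pixels"})
E
```

```text
pics
['IKError', 'pinch_z', 'state'] 0.0188
{'clock': 0.0, 'qpos': array([ 1.28042185e+00,  3.00471142e-01,  1.52162813e+00, -3.00524782e-06,
        1.32068072e+00, -6.65959066e-02]), 'joint_vel': array([ 7.48490438e-04,  5.52700135e-04, -6.20525478e-04, -1.14175828e-03,
        5.42574891e-05,  6.30614497e-04]), 'tau': array([-6.27455643e-05, -5.31799936e+01, -3.52752435e+01,  7.08074123e-02,
        2.43461947e-02, -1.04155467e-04]), 'eef_pos': array([0.12196388, 0.53598066, 0.17106643]), 'tcp_rot': array([ 1.11655578e-01,  9.93746788e-01, -5.84496343e-04, -1.03966912e-04]), 'force': array([-0.08886719, -0.98278578,  0.43709397]), 'ft_torque': array([-0.01133633,  0.01509722, -0.00433229]), 'gripper_force': 0.0, 'opening': 0.09385707374132231}
{'fx': 460.11815701423836, 'fy': 460.11815701423836, 'cx': 264.46918157977336, 'cy': 191.46299612236652, 'distortion': array([-0.0660627,  0.       ,  0.       ,  0.       ,  0.       ]), 'extrinsics': array([[-7.75714790e-01,  5.20236191e-01, -3.57240632e-01,
         1.09611105e+00],
       [ 6.31083596e-01,  6.39246744e-01, -4.39428145e-01,
         6.72299619e-01],
       [-2.41512928e-04, -5.66319614e-01, -8.24185681e-01,
         1.36551936e+00],
       [ 0.00000000e+00,  0.00000000e+00,  0.00000000e+00,
         1.00000000e+00]])}
{'fx': 430.31531226204874, 'fy': 430.31531226204874, 'cx': 259.359761705719, 'cy': 191.76996042137486, 'distortion': array([-0.1562734,  0.       ,  0.       ,  0.       ,  0.       ]), 'extrinsics': array([[-0.00549288, -0.98453957,  0.17507619,  0.31924813],
       [-0.99997329,  0.00625215,  0.00378552, -0.01743056],
       [-0.0048216 , -0.17505072, -0.98454761,  1.34728941],
       [ 0.        ,  0.        ,  0.        ,  1.        ]])}
```

View pics/scene0.png

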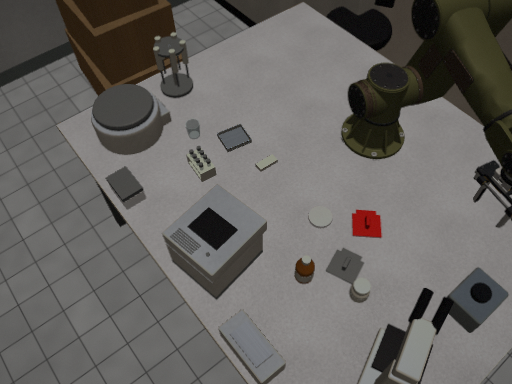

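View pics/top0.png

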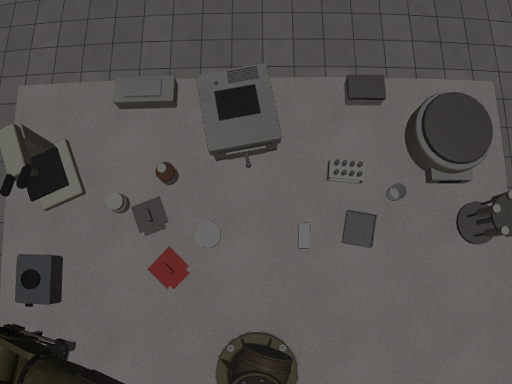

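```bash
cat >h.py <<'E'
import numpy as np,cv2
from workcell import bot,eyes
def grab(n): return eyes.grab_frame(n)
def K(f): return np.array([[f["fx"],0,f["cx"]],[0,f["fy"],f["cy"]],[0,0,1]])
def ray(f,uv):
    p=cv2.undistortPoints(np.float64(uv).reshape(-1,1,2),K(f),f["distortion"]).reshape(-1,2)
    T=f["extrinsics"]; return T[:3,3],np.c_[p,np.ones(len(p))]@T[:3,:3].T
def plane(f,uv,z):
    o,d=ray(f,uv); return o+d*((z-o[2])/d[:,2])[:,None]
def proj(f,P):
    T=np.linalg.inv(f["extrinsics"]); r=cv2.Rodrigues(T[:3,:3])[0]
    return cv2.projectPoints(np.float64(P).reshape(-1,1,3),r,T[:3,3],K(f),f["distortion"])[0].reshape(-1,2)
def tri(f,a,g,b):
    o1,d1=ray(f,a);o2,d2=ray(g,b);out=[]
    for x,y in zip(d1,d2):
        s=np.linalg.lstsq(np.c_[x,-y],o2-o1,rcond=None)[0]; out.append((o1+s[0]*x+o2+s[1]*y)/2)
    return np.array(out)
def crop(f,x,y,w,h,k): return cv2.resize(f["pixels"][y:y+h,x:x+w],None,fx=k,fy=k,interpolation=cv2.INTER_CUBIC)
E
python3 - <<'E'
from h import *
s,t=grab("scene"),grab("top")
a=crop(t,120,185,60,60,6);b=crop(s,315,235,60,60,6);c=crop(t,195,60,90,115,4) 
im=np.zeros((600,800,3),np.uint8);im[:300,:300]=cv2.resize(a,(300,300));im[300:,:300]=cv2.resize(b,(300,300));im[:460,310:670]=c
im=cv2.convertScaleAbs(im,alpha=1.6); cv2.imwrite("pics/crop1.png",im)
g=t["pixels"][185:245,120:180]; 
# grey cover mask top
hsv=cv2.cvtColor(t["pixels"],cv2.COLOR_BGR2HSV);v=cv2.cvtColor(t["pixels"],cv2.COLOR_BGR2GRAY)
m=np.zeros_like(v);m[190:242,125:175]=(v[190:242,125:175]<100)*255
for c in cv2.findContours(m,0,2)[0]:
    if cv2.contourArea(c)>100: print(cv2.approxPolyDP(c,2,True).reshape(-1,2).tolist(),cv2.contourArea(c))
print(v[190:242:4,125:175:4])
E
```

```text
[[127, 190], [130, 196], [128, 198], [125, 195], [125, 211], [128, 211], [125, 213], [125, 238], [129, 241], [130, 233], [136, 241], [139, 241], [139, 238], [142, 241], [172, 241], [174, 191], [152, 190], [153, 196], [149, 199], [147, 193], [150, 191], [143, 190], [140, 196], [137, 192], [139, 191], [135, 190], [139, 197], [136, 199], [132, 196], [133, 192], [131, 196], [130, 190]] 2272.0
[[100 100 102  98  98  97 100  98  97  95  97  99 100]
 [103 100 101 101 101  97 101  98  98  96  97 100  96]
 [ 60 101  97 101  99 100 100  82  62 101  95  99  99]
 [ 77  50  98  98  97  63  59  60  61  73  96  94  98]
 [ 65  64  67  60  61  62  62  61  64  63 100 100  99]
 [ 46  99  59  62  59  62  27  61  59  59  98  95  99]
 [ 98  97  74  59  63  51  37  60  64  60  58  95  96]
 [ 99  99  98  62  60  60  64  65  62  62  61  96  98]
 [ 96  99  96  59  61  62  63  60  61  63  54  99  98]
 [100  94  96  73  62  61  60  61  61  62  73  98  97]
 [100 101  99 101  61  62  60  63  63 101  94 100  98]
 [101  99  98  99  99  65  70  96  96  97  98  99  98]
 [ 98 102 103 102 101 100  98  98  99  94  98  97  96]]
```

View pics/crop1.png

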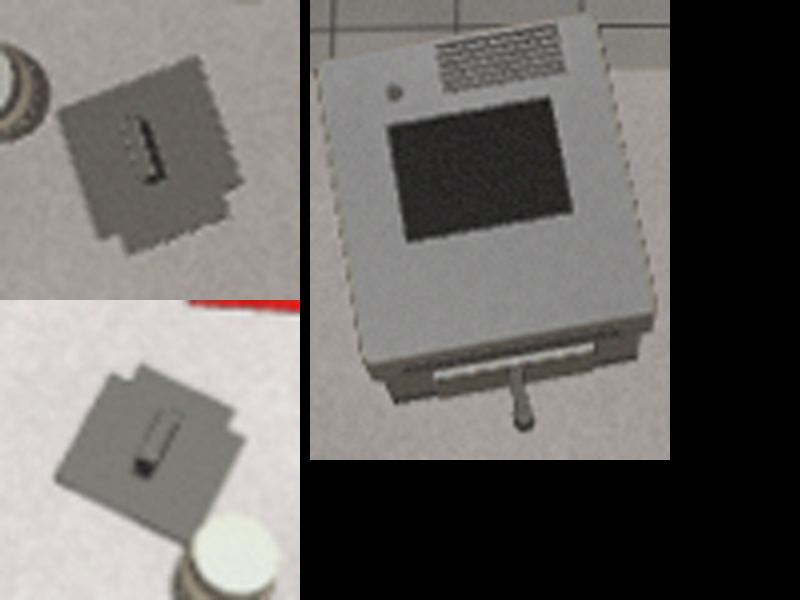

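```bash
python3 - <<'E'
from h import *
from scipy.spatial.transform import Rotation as R
s,t=grab("scene"),grab("top")
v=cv2.cvtColor(t["pixels"],cv2.COLOR_BGR2GRAY)
m=np.zeros_like(v);m[193:242,131:172]=(v[193:242,131:172]<82)*255
m=cv2.morphologyEx(m,cv2.MORPH_OPEN,np.ones((3,3)))
c=max(cv2.findContours(m,0,2)[0],key=cv2.contourArea); print(cv2.approxPolyDP(c,2,True).reshape(-1,2).tolist())
ct=lambda p,o,k:np.array(o)+np.array(p)/k-0.5
P=plane(t,ct([(58,108),(200,56),(243,183),(102,240),(130,255),(228,215)],(120,185),5),.005)
print("cover top",P.round(4).tolist())
Q=plane(s,ct([(55,480-0),(185,545),(245,437),(110,376)],(315,235-60),5),.005)
print("scene",Q.round(4).tolist())
print("bead",plane(t,ct([(213,425)],(195,60),4),.085))
M=plane(t,ct([(60,362),(345,317),(281,14),(8,62)],(195,60),4),.188);print("mod",M.round(4).tolist())
d=(M[2]-M[1]+M[3]-M[0]);print("axis",np.degrees(np.arctan2(d[1],d[0])),np.linalg.norm(M[0]-M[1]))
e=M[0]-M[1];print(np.degrees(np.arctan2(e[1],e[0]))-90, "mid",(M[0]+M[1])/2)
for n,uv,z in(("bottle",(166,168),.12),("jar",(117,200),.07),("petri",(207,234),.014)):print(n,plane(t,[uv],z))
E
```

```text
[[159, 197], [132, 206], [139, 232], [143, 231], [145, 235], [165, 228], [167, 217]]
cover top [[0.514, 0.3985, 0.005], [0.5472, 0.3068, 0.005], [0.4657, 0.2765, 0.005], [0.4295, 0.3663, 0.005], [0.42, 0.3478, 0.005], [0.4454, 0.2855, 0.005]]
scene [[0.5488, 0.3102, 0.005], [0.5158, 0.3954, 0.005], [0.4318, 0.3668, 0.005], [0.4691, 0.2787, 0.005]]
bead [[0.62359702 0.02198052 0.085     ]]
mod [[0.6449, 0.1258, 0.188], [0.6761, -0.0738, 0.188], [0.9091, -0.0309, 0.188], [0.8734, 0.1689, 0.188]]
axis 10.560885200626352 0.2020087888927549
8.870326422945709 mid [0.66048613 0.02599711 0.188     ]
bottle [[0.61051958 0.26253595 0.12      ]]
jar [[0.52353961 0.42379316 0.07      ]]
petri [[0.42412331 0.15108888 0.014     ]]
```

Request:
servo_tool --targets '[[[0.094,0,0,-0.03,0],[0.094,0,0,-0.03,0],[0.094,0,0,-0.03,0],[0.094,0,0,-0.03,0],[0.094,0,0,-0.03,0]]]'

```text
clock: 0.72
eef_pos: [0.122, 0.536, 0.3232]
tcp_rot: [0.112, 0.994, 0.0, 0.0]
force: [0.2, -0.7, 0.4]
opening: 0.0936
gripper_force: 0.0
```

Request:
servo_tool --targets '[[[0.094,-0.0244,-0.022,0,0],[0.094,-0.0244,-0.022,0,0],[0.094,-0.0244,-0.022,0,0],[0.094,-0.0244,-0.022,0,0],[0.094,-0.0244,-0.022,0,0]]]'

```text
clock: 1.13
eef_pos: [0.2171, 0.4006, 0.3216]
tcp_rot: [0.111, 0.994, 0.0, 0.0]
force: [0.7, -0.9, 1.1]
opening: 0.0942
gripper_force: 0.0
```

Request:
servo_tool --targets '[[[0.094,-0.0244,-0.022,0,0],[0.094,-0.0244,-0.022,0,0],[0.094,-0.0244,-0.022,0,0],[0.094,-0.0244,-0.022,0,0],[0.094,-0.0244,-0.022,0,0]]]'

```text
clock: 1.55
eef_pos: [0.3117, 0.2662, 0.3218]
tcp_rot: [0.112, 0.994, 0.0, 0.0]
force: [-0.3, 0.6, 0.5]
opening: 0.0939
gripper_force: 0.0
```

Request:
servo_tool --targets '[[[0.094,-0.0244,-0.022,0,0],[0.094,-0.0244,-0.022,0,0],[0.094,-0.0244,-0.022,0,0],[0.094,-0.0244,-0.022,0,0],[0.094,-0.0244,-0.022,0,0]]]'

```text
clock: 1.97
eef_pos: [0.4063, 0.1317, 0.3218]
tcp_rot: [0.112, 0.994, 0.0, 0.0]
force: [0.6, 1.2, -0.1]
opening: 0.0939
gripper_force: 0.0
```

Request:
servo_tool --targets '[[[0.094,-0.0244,-0.022,0,0],[0.094,-0.0244,-0.022,0,0],[0.094,-0.0244,-0.022,0,0],[0.094,-0.0244,-0.022,0,0],[0.094,-0.0244,-0.022,0,0]]]'

```text
clock: 2.38
eef_pos: [0.5009, -0.0027, 0.3217]
tcp_rot: [0.112, 0.994, 0.0, 0.0]
force: [-0.4, 0.3, 0.1]
opening: 0.094
gripper_force: 0.0
```

Request:
servo_tool --targets '[[[0.094,0,0,0,-0.079],[0.094,0,0,0,-0.079],[0.094,0,0,0,-0.079],[0.094,0,0,0,-0.079],[0.094,0,0,0,-0.079]]]'

```text
clock: 2.8
eef_pos: [0.5002, -0.0011, 0.3216]
tcp_rot: [-0.087, 0.996, 0.0, -0.0]
force: [-0.2, -0.5, 0.2]
opening: 0.094
gripper_force: 0.0
```

Request:
servo_tool --targets '[[[0.04,-0.04,0,-0.01,0],[0.04,-0.04,0,-0.01,0],[0.04,-0.04,0,-0.01,0],[0.04,-0.04,0,-0.01,0],[0.04,-0.04,0,-0.01,0]]]'

```text
clock: 3.22
eef_pos: [0.6758, 0.0291, 0.3665]
tcp_rot: [-0.086, 0.996, 0.0, -0.0]
force: [1.0, -0.3, 0.4]
opening: 0.0639
gripper_force: 0.0
```

Request:
servo_tool --targets '[[[0.04,-0.04,0,0,0],[0.04,-0.04,0,0,0],[0.04,-0.04,0,0,0],[0.04,-0.04,0,0,0],[0.04,-0.04,0,0,0]]]'

```text
clock: 3.63
eef_pos: [0.7718, 0.0525, 0.3241]
tcp_rot: [-0.085, 0.996, -0.0, 0.022]
force: [-0.2, -0.3, 0.9]
opening: 0.0403
gripper_force: 0.0
```

```bash
python3 -c "
from h import *
print(bot.state()['qpos'])"
```

```text
[ 0.01968354  0.90885665  0.23908283  0.00245422  1.95035337 -1.72131912]
```

Request:
servo_tool --targets '[[[0.04,-0.04,0,-0.01,0],[0.04,-0.04,0,-0.01,0],[0.04,-0.04,0,-0.01,0],[0.04,-0.04,0,-0.01,0],[0.04,-0.04,0,-0.01,0]]]'

```text
clock: 4.05
eef_pos: [0.8135, 0.0739, 0.317]
tcp_rot: [-0.085, 0.993, -0.001, 0.083]
force: [-0.5, 0.7, 0.2]
opening: 0.04
gripper_force: 0.0
```

```bash
python3 -c "
from h import *
print(bot.state()['qpos'])"
```

```text
[ 0.04370752  0.92511474  0.23583144  0.0055602   1.81421126 -1.69663696]
```

Request:
servo_tool --targets '[[[0.04,-0.04,0,-0.01,0],[0.04,-0.04,0,-0.01,0],[0.04,-0.04,0,-0.01,0],[0.04,-0.04,0,-0.01,0],[0.04,-0.04,0,-0.01,0]]]'

```text
clock: 4.47
eef_pos: [0.8459, 0.0914, 0.3296]
tcp_rot: [-0.085, 0.986, 0.0, 0.144]
force: [0.5, -0.6, -0.7]
opening: 0.0401
gripper_force: 0.0
```

Request:
servo_tool --targets '[[[0.04,-0.04,0,-0.01,0],[0.04,-0.04,0,-0.01,0],[0.04,-0.04,0,-0.01,0],[0.04,-0.04,0,-0.01,0],[0.04,-0.04,0,-0.01,0]]]'

```text
clock: 4.88
eef_pos: [0.8686, 0.1054, 0.3616]
tcp_rot: [-0.084, 0.975, 0.002, 0.203]
force: [0.8, -0.4, 0.1]
opening: 0.0399
gripper_force: 0.0
```

Request:
servo_tool --targets '[[[0.094,-0.04,0,-0.01,0],[0.094,-0.04,0,-0.01,0],[0.094,-0.04,0,-0.01,0],[0.094,-0.04,0,-0.01,0],[0.094,-0.04,0,-0.01,0]]]'

```text
clock: 5.3
eef_pos: [0.8814, 0.1166, 0.4099]
tcp_rot: [-0.083, 0.961, 0.004, 0.262]
force: [0.9, -0.6, 1.7]
opening: 0.0701
gripper_force: 0.0
```

```bash
cat >>h.py <<'E'
from scipy.spatial.transform import Rotation as R
def tool(P,pinch=True):
    "shift in tool axes to bring pinch point (or TCP) to world P"
    s=bot.state();r=R.from_quat(s["tcp_rot"]).as_matrix();c=s["eef_pos"]-(r[:,2]*bot.pinch_z if pinch else 0)
    return (r.T@(np.array(P)-c)).round(4)
def stat():
    s=bot.state();r=R.from_quat(s["tcp_rot"]).as_matrix();z=r[:,2]
    print("t %.2f"%s["clock"],"tcp",s["eef_pos"].round(4),"pinch",(s["eef_pos"]-z*bot.pinch_z).round(4),"q",s["qpos"].round(2),"toolz",z.round(3),"tilt %.1f"%np.degrees(np.arccos(-z[2])),"ydir %.1f"%np.degrees(np.arctan2(r[1,1],r[0,1])),"yz %.3f"%r[2,1],"F",s["force"].round(1),"open",s["opening"].round(4),"g",s["gripper_force"])
E
python3 -c "
from h import *
stat()"
```

```text
Traceback (most recent call last):
  File "h.py", line 26, in stat
    print("t %.2f"%s["clock"],"tcp",s["eef_pos"].round(4),"pinch",(s["eef_pos"]-z*bot.pinch_z).round(4),"q",s["qpos"].round(2),"toolz",z.round(3),"tilt %.1f"%np.degrees(np.arccos(-z[2])),"ydir %.1f"%np.degrees(np.arctan2(r[1,1],r[0,1])),"yz %.3f"%r[2,1],"F",s["force"].round(1),"open",s["opening"].round(4),"g",s["gripper_force"])
                                                                                                                                                                                                                                                                                             ^^^^^^^^^^^^^^^^^^
AttributeError: 'float' object has no attribute 'round'
```

```bash
sed -i 's/s\["opening"\].round(4)/round(s["opening"],4)/' h.py; python3 -c "
from h import *
stat(); print(tool((.55,.01,.30)), tool((.57,.015,.19)), tool((.64,.025,.07)))"
```

```text
t 5.30 tcp [0.8814 0.1166 0.4099] pinch [0.8719 0.1156 0.4261] q [ 0.09  0.85  0.24  0.01  1.52 -1.65] toolz [ 0.503  0.052 -0.863] tilt 30.4 ydir 99.4 yz -0.035 F [ 0.9 -0.6  1.7] open 0.0701 g 0.0
[ 0.3536 -0.0474 -0.0586] [ 0.3913 -0.0418  0.0466] [ 0.3908 -0.0391  0.1859]
```

Request:
servo_tool --targets '[[[0.07,0.0354,-0.0047,-0.0059,0],[0.07,0.0354,-0.0047,-0.0059,0],[0.07,0.0354,-0.0047,-0.0059,0],[0.07,0.0354,-0.0047,-0.0059,0],[0.07,0.0354,-0.0047,-0.0059,0]]]'

```text
clock: 5.72
eef_pos: [0.7759, 0.0806, 0.3703]
tcp_rot: [-0.084, 0.962, 0.004, 0.262]
force: [1.6, 0.3, 1.5]
opening: 0.0706
gripper_force: 0.0
```

Request:
servo_tool --targets '[[[0.07,0.0354,-0.0047,-0.0059,0],[0.07,0.0354,-0.0047,-0.0059,0],[0.07,0.0354,-0.0047,-0.0059,0],[0.07,0.0354,-0.0047,-0.0059,0],[0.07,0.0354,-0.0047,-0.0059,0]]]'

```text
clock: 6.13
eef_pos: [0.614, 0.0276, 0.3077]
tcp_rot: [-0.084, 0.961, 0.004, 0.262]
force: [0.9, -0.3, 0.6]
opening: 0.07
gripper_force: 0.0
```

```bash
python3 -c "
from h import *
stat(); print(tool((.57,.015,.19)), tool((.64,.025,.07)))
t=grab('top'); im=cv2.convertScaleAbs(crop(t,195,100,90,80,8),alpha=1.6); cv2.imwrite('pics/c2.png',im)"
```

```text
t 6.13 tcp [0.614  0.0276 0.3077] pinch [0.6046 0.0267 0.324 ] q [-0.05  0.04  1.61  0.1   0.97 -1.83] toolz [ 0.503  0.052 -0.863] tilt 30.3 ydir 99.4 yz -0.036 F [ 0.9 -0.3  0.6] open 0.07 g 0.0
[ 0.0987 -0.0011  0.0976] [0.0982 0.0017 0.2369]
```

Request:
servo_tool --targets '[[[0.07,0.0198,0,0.0195,0],[0.07,0.0198,0,0.0195,0],[0.07,0.0198,0,0.0195,0],[0.07,0.0198,0,0.0195,0],[0.07,0.0198,0,0.0195,0]]]'

```text
clock: 6.6
eef_pos: [0.5802, 0.0171, 0.1735]
tcp_rot: [-0.084, 0.961, 0.004, 0.262]
force: [1.6, 0.4, -0.4]
opening: 0.07
gripper_force: 0.0
```

Request:
servo_tool --targets '[[[0.06,0,0,0.02,0],[0.06,0,0,0.02,0],[0.06,0,0,0.02,0],[0.06,0,0,0.015,0],[0.06,0,0,0.015,0]]]'

```text
clock: 7.02
eef_pos: [0.6261, 0.022, 0.0957]
tcp_rot: [-0.084, 0.962, 0.004, 0.261]
force: [0.2, -0.5, 1.1]
opening: 0.0603
gripper_force: 0.0
```

```bash
python3 -c "
from h import *
stat(); print(tool((.64,.025,.07)))
s=grab('scene'); t=grab('top'); im=np.hstack([cv2.resize(crop(s,180,180,110,110,1),(400,400),interpolation=2),cv2.resize(crop(t,200,110,90,90,1),(400,400),interpolation=2)]); cv2.imwrite('pics/c3.png',cv2.convertScaleAbs(im,alpha=1.7))"
```

```text
t 7.02 tcp [0.6261 0.022  0.0957] pinch [0.6167 0.0211 0.112 ] q [-0.06  0.27  1.86  0.18  0.5  -1.94] toolz [ 0.502  0.052 -0.863] tilt 30.3 ydir 99.4 yz -0.036 F [ 0.2 -0.5  1.1] open 0.0603 g 0.0
[0.0007 0.0016 0.0481]
```

View pics/c3.png

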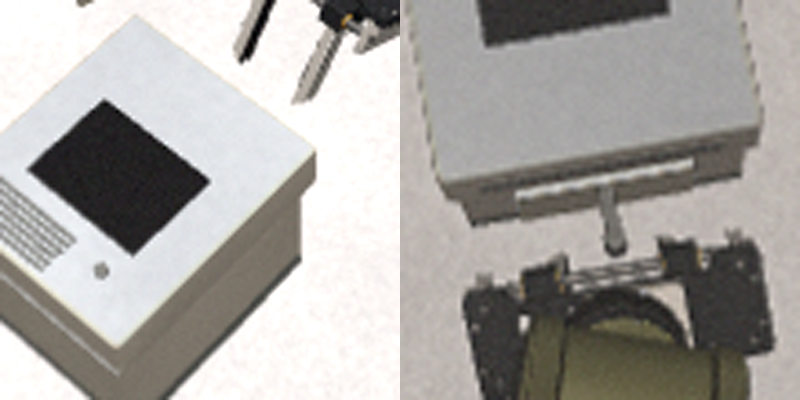

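Request:
servo_tool --targets '[[[0.06,0,0,0.012,0],[0.06,0,0,0.012,0],[0.06,0,0,0.012,0],[0.06,0,0,0.011,0],[0.06,0,0,0,0]]]'

```text
clock: 7.53
eef_pos: [0.649, 0.0245, 0.0549]
tcp_rot: [-0.084, 0.962, 0.004, 0.261]
force: [0.1, 0.2, 0.4]
opening: 0.0601
gripper_force: 0.0
```

Request:
servo_tool --targets '[[[0,0,0,0,0],[0,0,0,0,0],[0,0,0,0,0],[0,0,0,0,0],[0,0,0,0,0]]]' --newtons 20

```text
clock: 7.95
eef_pos: [0.649, 0.0244, 0.0559]
tcp_rot: [-0.084, 0.962, 0.004, 0.261]
force: [0.1, 0.4, 0.4]
opening: 0.03
gripper_force: 0.0
```

```bash
python3 -c "
from h import *
stat(); d=np.array([-.985,-.17,0])*.17; s=bot.state(); print(R.from_quat(s['tcp_rot']).as_matrix().T@d)"
```

```text
t 7.95 tcp [0.649  0.0244 0.0559] pinch [0.6396 0.0234 0.0722] q [-0.06  0.38  1.82  0.2   0.43 -1.96] toolz [ 0.501  0.052 -0.864] tilt 30.3 ydir 99.4 yz -0.035 F [0.1 0.4 0.4] open 0.03 g 0.0
[ 0.14686262 -0.00117185 -0.0854676 ]
```

Request:
servo_tool --targets '[[[0,0,0,0,0],[0,0,0,0,0],[0,0,0,0,0],[0,0,0,0,0],[0,0,0,0,0]]]' --newtons 25

```text
clock: 8.37
eef_pos: [0.6493, 0.023, 0.0555]
tcp_rot: [-0.083, 0.962, 0.004, 0.261]
force: [-1.2, -10.8, 1.7]
opening: 0.0125
gripper_force: 25.0
```

Request:
servo_tool --targets '[[[0,0.013,0,-0.0075,0],[0,0.013,0,-0.0075,0],[0,0.013,0,-0.0075,0],[0,0.013,0,-0.0075,0],[0,0.013,0,-0.0075,0]]]'

```text
clock: 8.78
eef_pos: [0.5742, 0.0121, 0.055]
tcp_rot: [-0.084, 0.962, 0.004, 0.261]
force: [-0.1, -0.1, 0.2]
opening: -0.0001
gripper_force: 0.0
```

```bash
python3 -c "
from h import *
stat()"
```

```text
t 8.78 tcp [0.5742 0.0121 0.055 ] pinch [0.5648 0.0111 0.0713] q [-0.1   0.24  2.02  0.27  0.38 -2.07] toolz [ 0.501  0.052 -0.864] tilt 30.2 ydir 99.4 yz -0.035 F [-0.1 -0.1  0.2] open -0.0001 g 0.0
```

```bash
python3 -c "
from h import *
t=grab('top'); im=cv2.resize(crop(t,195,100,90,90,1),(600,600),interpolation=2); cv2.imwrite('pics/c4.png',cv2.convertScaleAbs(im,alpha=1.7))"
```

```text
(no output)
```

View pics/c4.png

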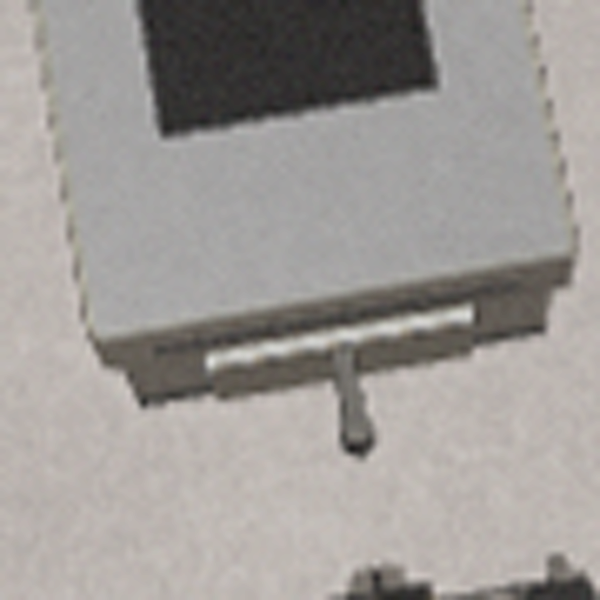

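```bash
python3 -c "
from h import *
t=grab('top')
p=plane(t,np.array([(357,432),(343,349)])/6.667+[194.5,99.5],.085);print(p,np.linalg.norm(p[0]-p[1]))
b=p[0,:2]+np.array([.985,.17])*.016; print(b); q=np.r_[b,.07]; stat(); print(tool(q-[.08,.013,0]),tool(q))"
```

```text
[[0.62809658 0.02108223 0.085     ]
 [0.66701587 0.02744664 0.085     ]] 0.03943623343529219
[0.64385658 0.02380223]
t 8.88 tcp [0.5736 0.012  0.0549] pinch [0.5642 0.011  0.0712] q [-0.1   0.24  2.02  0.27  0.38 -2.07] toolz [ 0.5    0.052 -0.864] tilt 30.2 ydir 99.4 yz -0.035 F [-0.1 -0.4  0.3] open 0.0006 g 0.0
[ 0.0009 -0.0001  0.0008] [-0.0692 -0.0003  0.0415]
```

Request:
servo_tool --targets '[[[0.04,0,0,0,0],[0.04,0,0,0,0],[0.04,0,0,0,0],[0.04,0,0,0,0],[0.04,0,0,0,0]]]'

```text
clock: 9.3
eef_pos: [0.5752, 0.0122, 0.0549]
tcp_rot: [-0.084, 0.962, 0.004, 0.261]
force: [-0.8, -0.4, -0.4]
opening: 0.0304
gripper_force: 0.0
```

Request:
servo_tool --targets '[[[0.04,-0.0142,0,0.0084,0],[0.04,-0.0142,0,0.0084,0],[0.04,-0.0142,0,0.0084,0],[0.04,-0.0142,0,0.0084,0],[0.04,-0.0142,0,0.0084,0]]]'

```text
clock: 9.72
eef_pos: [0.6572, 0.0258, 0.0542]
tcp_rot: [-0.084, 0.962, 0.004, 0.261]
force: [-0.1, 0.0, -0.7]
opening: 0.0396
gripper_force: 0.0
```

Request:
servo_tool --targets '[[[0,0,0,0,0],[0,0,0,0,0],[0,0,0,0,0],[0,0,0,0,0],[0,0,0,0,0]]]' --newtons 40

```text
clock: 10.13
eef_pos: [0.6561, 0.024, 0.0544]
tcp_rot: [-0.083, 0.962, 0.003, 0.261]
force: [5.6, -11.2, -4.2]
opening: 0.0126
gripper_force: 40.0
```

Request:
servo_tool --targets '[[[0,0,0,0,0],[0,0.003,0,-0.0017,0],[0,0.003,0,-0.0017,0],[0,0.003,0,-0.0017,0],[0,0.003,0,-0.0017,0]]]'

```text
clock: 10.55
eef_pos: [0.6426, 0.0215, 0.0544]
tcp_rot: [-0.083, 0.962, 0.003, 0.261]
force: [5.6, -13.2, -4.9]
opening: 0.0124
gripper_force: 40.0
```

Request:
servo_tool --targets '[[[0,0.006,-0.001,-0.0035,0],[0,0.006,-0.001,-0.0035,0],[0,0.006,0,-0.0035,0],[0,0.006,0,-0.0035,0],[0,0.006,0,-0.0035,0]]]'

```text
clock: 10.97
eef_pos: [0.6081, 0.0153, 0.0544]
tcp_rot: [-0.084, 0.962, 0.004, 0.261]
force: [4.4, -4.1, -5.0]
opening: 0.0126
gripper_force: 40.0
```

Request:
servo_tool --targets '[[[0,0.009,0,-0.0052,0],[0,0.009,0,-0.0052,0],[0,0.009,0,-0.0052,0],[0,0.009,0,-0.0052,0],[0,0.009,0,-0.0052,0]]]'

```text
clock: 11.38
eef_pos: [0.5569, 0.0062, 0.0544]
tcp_rot: [-0.083, 0.962, 0.004, 0.261]
force: [6.7, -11.9, -5.2]
opening: 0.0129
gripper_force: 40.0
```

Request:
servo_tool --targets '[[[0,0.006,-0.001,-0.0035,0],[0,0.006,-0.001,-0.0035,0],[0,0.006,0,-0.0035,0],[0,0.006,0,-0.0035,0],[0,0.004,0,-0.0023,0]]]'

```text
clock: 11.8
eef_pos: [0.5249, 0.0003, 0.0543]
tcp_rot: [-0.084, 0.962, 0.005, 0.261]
force: [2.0, 3.7, -3.3]
opening: 0.0125
gripper_force: 40.0
```

Request:
servo_tool --targets '[[[0,0.003,0,-0.0017,0],[0,0.003,0,-0.0017,0],[0,0.003,0,-0.0017,0],[0,0.003,0,-0.0017,0],[0,0.003,0,-0.0017,0]]]'

```text
clock: 12.22
eef_pos: [0.5093, -0.0027, 0.0545]
tcp_rot: [-0.084, 0.962, 0.004, 0.262]
force: [50.3, 19.1, -41.2]
opening: 0.0127
gripper_force: 40.7
```

Request:
servo_tool --targets '[[[0.05,0,0,0,0],[0.05,0,0,0,0],[0.05,0,0,0,0],[0.05,0,0,0,0],[0.05,0,0,0,0]]]'

```text
clock: 12.63
eef_pos: [0.5089, -0.003, 0.0542]
tcp_rot: [-0.084, 0.962, 0.004, 0.261]
force: [0.3, -0.3, 0.1]
opening: 0.0424
gripper_force: 0.0
```

Request:
servo_tool --targets '[[[0.05,0,0,-0.025,0],[0.05,0,0,-0.03,0],[0.05,0,0,-0.03,0],[0.05,0,0,-0.03,0],[0.05,0,0,-0.03,0]]]'

```text
clock: 13.05
eef_pos: [0.4351, -0.0105, 0.1804]
tcp_rot: [-0.084, 0.962, 0.004, 0.261]
force: [-0.3, -0.1, 0.4]
opening: 0.0499
gripper_force: 0.0
```

```bash
python3 -c "
from h import *
stat()"
```

```text
t 13.05 tcp [ 0.4351 -0.0105  0.1804] pinch [ 0.4257 -0.0114  0.1967] q [-0.22 -0.31  2.21  0.24  0.76 -2.1 ] toolz [ 0.501  0.052 -0.864] tilt 30.2 ydir 99.4 yz -0.036 F [-0.3 -0.1  0.4] open 0.0499 g 0.0
```

Request:
servo_tool --targets '[[[0.05,0.03,0,-0.025,0],[0.05,0.03,0,-0.025,0],[0.05,0.03,0,-0.02,0],[0.05,0.03,0,-0.02,0],[0.05,0.03,0,-0.02,0]]]'

```text
clock: 13.47
eef_pos: [0.2794, -0.048, 0.1933]
tcp_rot: [-0.085, 0.964, 0.011, 0.252]
force: [-0.2, -0.7, 0.0]
opening: 0.0499
gripper_force: 0.0
```

```bash
python3 -c "
from h import *
stat()"
```

```text
t 13.47 tcp [ 0.2794 -0.048   0.1933] pinch [ 0.2703 -0.0492  0.2098] q [-0.72 -0.79  2.41  0.41  1.2  -2.55] toolz [ 0.484  0.065 -0.873] tilt 29.2 ydir 99.8 yz -0.021 F [-0.2 -0.7  0. ] open 0.0499 g 0.0
```

Request:
servo_tool --targets '[[[0.05,-0.01,0.02,0,0],[0.05,-0.01,0.02,0,0],[0.05,0,0.02,0,0],[0.05,0,0.02,0,0],[0.05,0,0.01,0,0]]]'

```text
clock: 13.88
eef_pos: [0.2949, 0.0363, 0.2002]
tcp_rot: [-0.084, 0.964, 0.009, 0.25]
force: [-0.5, 0.1, -0.3]
opening: 0.0501
gripper_force: 0.0
```

Request:
servo_tool --targets '[[[0.05,0.03,0,-0.02,0],[0.05,0.03,0,-0.02,0],[0.05,0.03,0,-0.01,0],[0.05,0.03,0,-0.01,0],[0.05,0.03,0,-0.01,0]]]'

```text
clock: 14.3
eef_pos: [0.2704, 0.0128, 0.1744]
tcp_rot: [-0.087, 0.974, 0.012, 0.208]
force: [0.6, -0.0, -0.4]
opening: 0.0501
gripper_force: 0.0
```

```bash
python3 -c "
from h import *
stat()"
```

```text
t 14.30 tcp [0.2704 0.0128 0.1744] pinch [0.2628 0.0116 0.1916] q [-0.29 -0.79  2.42  0.19  1.13 -2.08] toolz [ 0.403  0.06  -0.913] tilt 24.1 ydir 100.0 yz -0.013 F [ 0.6 -0.  -0.4] open 0.0501 g 0.0
```

Request:
servo_tool --targets '[[[0.05,0.035,0.006,-0.01,0],[0.05,0.035,0.006,-0.01,0],[0.05,0.035,0.006,-0.01,0],[0.05,0.035,0.006,-0.01,0],[0.05,0.035,0.006,-0.01,0]]]'

```text
clock: 14.72
eef_pos: [0.233, -0.0061, 0.1216]
tcp_rot: [-0.09, 0.982, 0.024, 0.164]
force: [0.5, 0.2, -0.8]
opening: 0.0499
gripper_force: 0.0
```

Request:
servo_tool --targets '[[[0.05,0.035,0.006,-0.01,0],[0.05,0.035,0.006,-0.01,0],[0.05,0.035,0.006,-0.01,0],[0.05,0.035,0.006,-0.01,0],[0.05,0.035,0.006,-0.01,0]]]'

```text
clock: 15.13
eef_pos: [0.1896, -0.0376, 0.113]
tcp_rot: [-0.087, 0.989, 0.037, 0.115]
force: [0.0, -0.8, 0.8]
opening: 0.0497
gripper_force: 0.0
```

```bash
python3 -c "
from h import *
stat()"
```

```text
t 15.13 tcp [ 0.1896 -0.0376  0.113 ] pinch [ 0.1855 -0.0394  0.1312] q [-0.76 -0.79  2.52  0.23  1.32 -2.55] toolz [ 0.221  0.094 -0.971] tilt 13.9 ydir 100.4 yz 0.054 F [ 0.  -0.8  0.8] open 0.0497 g 0.0
```

```bash
python3 -c "
from h import *
print(tool((.33,.14,.20),False))"
```

```text
[-0.1839  0.1538 -0.0368]
```

Request:
servo_tool --targets '[[[0.05,-0.037,0.02,-0.007,0],[0.05,-0.037,0.032,-0.007,0],[0.05,-0.037,0.032,-0.007,0],[0.05,-0.037,0.035,-0.007,0],[0.05,-0.037,0.035,-0.007,0]]]'

```text
clock: 15.55
eef_pos: [0.2597, 0.0443, 0.155]
tcp_rot: [-0.089, 0.989, 0.036, 0.112]
force: [0.0, -0.8, 0.6]
opening: 0.0498
gripper_force: 0.0
```

Request:
servo_tool --targets '[[[0.05,0.02,0,0,-0.06],[0.05,0.03,0,0,-0.06],[0.05,0.035,0,-0.005,-0.06],[0.05,0.035,0,-0.01,0],[0.05,0.035,0,-0.01,0]]]'

```text
clock: 15.97
eef_pos: [0.187, -0.012, 0.1285]
tcp_rot: [-0.181, 0.979, 0.035, 0.091]
force: [-0.4, -0.1, -0.2]
opening: 0.05
gripper_force: 0.0
```

```bash
python3 -c "
from h import *
stat()"
```

```text
t 15.97 tcp [ 0.187  -0.012   0.1285] pinch [ 0.1839 -0.0139  0.1469] q [-0.56 -0.79  2.48  0.18  1.37 -2.53] toolz [ 0.165  0.102 -0.981] tilt 11.2 ydir 111.2 yz 0.036 F [-0.4 -0.1 -0.2] open 0.05 g 0.0
```

```bash
python3 -c "
from h import *
z=R.from_quat(bot.state()['tcp_rot']).as_matrix()[:,2]; P=np.array([.4865,.336,.011])
print(tool((.33,.17,.19),False),tool(P-z*.13,False),tool(P,False))"
```

```text
[-0.2064  0.12   -0.0181] [-0.3737  0.2116  0.0703] [-0.3737  0.2116  0.2003]
```

Request:
servo_tool --targets '[[[0.05,-0.03,0.015,-0.01,0],[0.05,-0.03,0.017,-0.01,0],[0.05,-0.03,0.017,-0.01,0],[0.05,-0.03,0.02,-0.01,0],[0.05,-0.03,0.02,-0.01,0]]]'

```text
clock: 16.38
eef_pos: [0.2638, 0.0863, 0.1919]
tcp_rot: [-0.179, 0.979, 0.034, 0.091]
force: [0.2, -1.1, 0.0]
opening: 0.0502
gripper_force: 0.0
```

Request:
servo_tool --targets '[[[0.05,-0.03,0.02,0.01,0],[0.05,-0.03,0.02,0.01,0],[0.05,-0.03,0.02,0.01,0],[0.05,-0.03,0.02,0.01,0],[0.05,-0.03,0.02,0.01,0]]]'

```text
clock: 16.8
eef_pos: [0.3746, 0.2376, 0.1737]
tcp_rot: [-0.18, 0.979, 0.034, 0.09]
force: [0.1, -0.7, 0.7]
opening: 0.0503
gripper_force: 0.0
```

```bash
python3 -c "
from h import *
stat()
z=R.from_quat(bot.state()['tcp_rot']).as_matrix()[:,2]; P=np.array([.4865,.336,.011])
print(tool(P-z*.06,False),tool(P,False))
t,s=grab('top'),grab('scene')
im=np.hstack([cv2.resize(crop(t,195,90,90,110,1),(400,490),interpolation=2),cv2.resize(crop(s,180,170,130,130,1),(400,490),interpolation=2)]); cv2.imwrite('pics/c5.png',cv2.convertScaleAbs(im,alpha=1.5))"
```

```text
t 16.80 tcp [0.3746 0.2376 0.1737] pinch [0.3715 0.2357 0.1921] q [ 0.47 -0.08  1.95  0.01  1.08 -1.47] toolz [ 0.164  0.099 -0.981] tilt 11.1 ydir 111.1 yz 0.034 F [ 0.1 -0.7  0.7] open 0.0503 g 0.0
[-0.1062  0.046   0.1278] [-0.1062  0.046   0.1878]
```

View pics/c5.png

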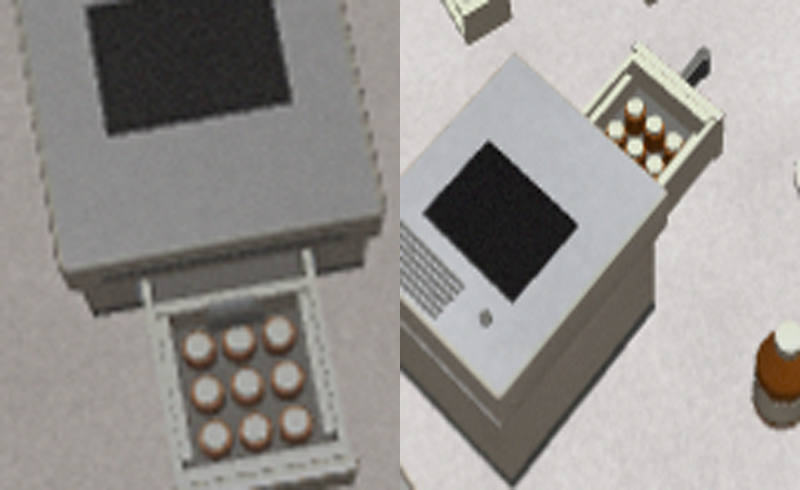

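Request:
servo_tool --targets '[[[0.05,-0.0212,0.0092,0.0256,0],[0.05,-0.0212,0.0092,0.0256,0],[0.05,-0.0212,0.0092,0.0256,0],[0.05,-0.0212,0.0092,0.0256,0],[0.05,-0.0212,0.0092,0.0256,0]]]'

```text
clock: 17.32
eef_pos: [0.4771, 0.3279, 0.0694]
tcp_rot: [-0.18, 0.979, 0.034, 0.09]
force: [0.1, -0.2, 0.1]
opening: 0.0499
gripper_force: 0.0
```

```bash
python3 -c "
from h import *
stat(); P=np.array([.4865,.336,.011])
print(tool(P,False))
t,s=grab('top'),grab('scene')
im=np.hstack([cv2.resize(crop(t,105,175,80,80,1),(400,400),interpolation=2),cv2.resize(crop(s,310,220,80,80,1),(400,400),interpolation=2)]); cv2.imwrite('pics/c6.png',cv2.convertScaleAbs(im,alpha=1.5))"
```

```text
t 17.32 tcp [0.4771 0.3279 0.0694] pinch [0.474  0.326  0.0878] q [ 0.54  0.35  1.72  0.    0.88 -1.4 ] toolz [ 0.165  0.099 -0.981] tilt 11.1 ydir 111.0 yz 0.034 F [ 0.1 -0.2  0.1] open 0.0499 g 0.0
[-0.0004  0.0022  0.0597]
```

View pics/c6.png

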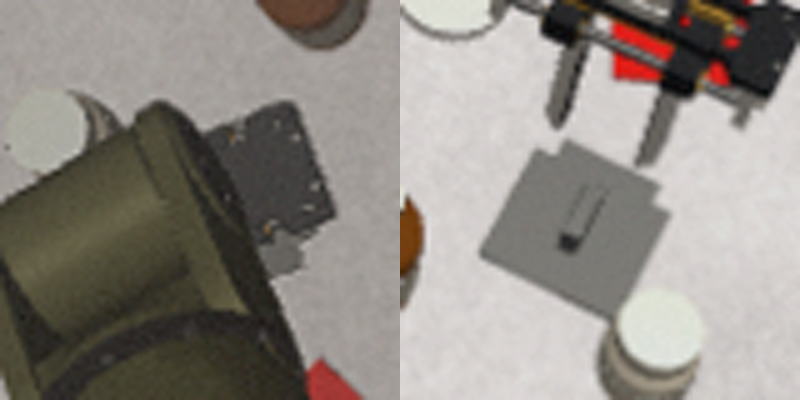

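Request:
servo_tool --targets '[[[0.05,0,0.002,0.014,0],[0.05,0,0,0.014,0],[0.05,0,0,0.014,0],[0.05,0,0,0.012,0],[0.05,0,0,0.005,0]]]'

```text
clock: 17.83
eef_pos: [0.4853, 0.3342, 0.0119]
tcp_rot: [-0.178, 0.979, 0.034, 0.09]
force: [0.5, 0.3, 0.5]
opening: 0.0498
gripper_force: 0.0
```

Request:
servo_tool --targets '[[[0,0,0,0,0],[0,0,0,0,0],[0,0,0,0,0],[0,0,0,0,0],[0,0,0,0,0]]]' --newtons 30

```text
clock: 18.25
eef_pos: [0.4864, 0.3344, 0.0134]
tcp_rot: [-0.177, 0.979, 0.035, 0.091]
force: [0.3, -0.2, 0.2]
opening: 0.02
gripper_force: 0.0
```

Request:
servo_tool --targets '[[[0,0,0,0,0],[0,0,0,0,0],[0,0,0,0,0]]]'

```text
clock: 18.5
eef_pos: [0.4862, 0.3343, 0.0128]
tcp_rot: [-0.177, 0.979, 0.034, 0.091]
force: [-0.4, -0.8, 0.2]
opening: 0.0012
gripper_force: 0.0
```

```bash
python3 -c "
from h import *
stat()"
```

```text
t 18.50 tcp [0.4862 0.3343 0.0128] pinch [0.4831 0.3325 0.0313] q [ 0.54  0.46  1.72  0.    0.77 -1.39] toolz [ 0.165  0.099 -0.981] tilt 11.1 ydir 110.7 yz 0.035 F [-0.4 -0.8  0.2] open 0.0012 g 0.0
```

```bash
python3 -c "
from h import *
t,s=grab('top'),grab('scene')
print(proj(s,[bot.state()['eef_pos']]))
im=cv2.resize(crop(s,320,230,60,60,1),(600,600),interpolation=2); cv2.imwrite('pics/c7.png',cv2.convertScaleAbs(im,alpha=1.5))"
```

```text
[[344.9887922  263.48274103]]
```

View pics/c7.png

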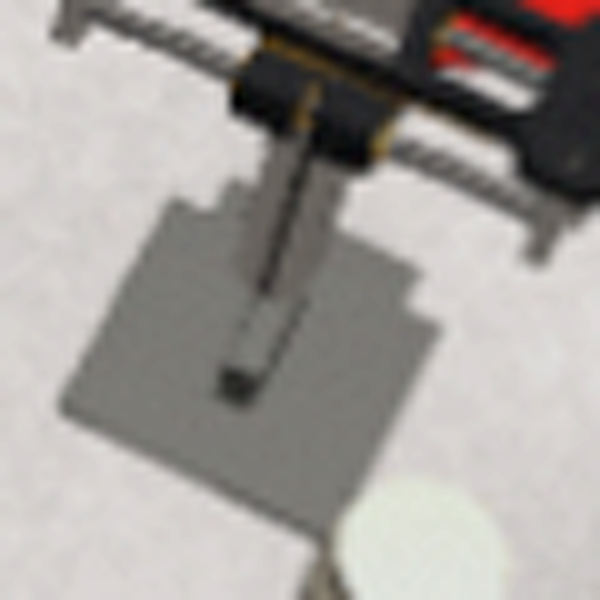

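```bash
python3 -c "
from h import *
s=grab('scene'); z=np.array([.165,.099,-.981]); P=np.array([.4771,.3279,.0694])
print([proj(s,[P-z*k])[0].round(1).tolist() for k in (0,.01,.0188,.03)]); stat()
e=bot.state()['eef_pos'];print([proj(s,[e-z*k])[0].round(1).tolist() for k in (0,.01,.0188,.03)])
g=np.array([.4865,.336,0]);d=np.array([.937,.349,0])
print('rib top near/far',proj(s,[g-d*.02+[0,0,.031],g+d*.02+[0,0,.031],g+d*.02+[0,0,.005]]).round(1))"
```

```text
[[348.2, 252.5], [348.8, 250.6], [349.4, 248.8], [350.1, 246.6]]
t 18.65 tcp [0.4862 0.3343 0.0127] pinch [0.4831 0.3324 0.0311] q [ 0.54  0.46  1.73  0.    0.77 -1.39] toolz [ 0.165  0.099 -0.981] tilt 11.1 ydir 110.7 yz 0.035 F [-0.4  0.7  0.1] open 0.0003 g 0.0
[[345.0, 263.5], [345.6, 261.6], [346.1, 260.0], [346.8, 257.9]]
rib top near/far [[348.7 256.6]
 [343.5 266.4]
 [342.3 269.8]]
```

Request:
servo_tool --targets '[[[0.05,0,0,0,0],[0.05,0,0,0,0],[0.05,0,0,0,0],[0.05,0,0,0,0],[0.05,0,0,0,0]]]'

```text
clock: 19.07
eef_pos: [0.4862, 0.3343, 0.0127]
tcp_rot: [-0.177, 0.979, 0.034, 0.09]
force: [0.3, 0.5, 0.0]
opening: 0.0304
gripper_force: 0.0
```

Request:
servo_tool --targets '[[[0.05,0,0,0.004,0],[0.05,0,0,0.004,0],[0.05,0,0,0.004,0],[0.05,0,0,0.004,0],[0.05,0,0,0,0]]]'

```text
clock: 19.48
eef_pos: [0.4885, 0.3357, -0.0041]
tcp_rot: [-0.177, 0.979, 0.034, 0.09]
force: [-0.3, 0.3, 0.4]
opening: 0.0501
gripper_force: 0.0
```

```bash
python3 -c "
from h import *
stat()"
```

```text
t 19.48 tcp [ 0.4885  0.3357 -0.0041] pinch [0.4854 0.3338 0.0143] q [ 0.54  0.49  1.72  0.    0.74 -1.39] toolz [ 0.164  0.099 -0.982] tilt 11.0 ydir 110.7 yz 0.035 F [-0.3  0.3  0.4] open 0.0501 g 0.0
```

Request:
servo_tool --targets '[[[0.02,0,0,0.003,0],[0,0,0,0,0],[0,0,0,0,0],[0,0,0,0,0],[0,0,0,0,0]]]'

```text
clock: 19.9
eef_pos: [0.4894, 0.3363, -0.0057]
tcp_rot: [-0.177, 0.979, 0.034, 0.091]
force: [0.5, 1.1, -0.1]
opening: 0.0203
gripper_force: 0.0
```

Request:
servo_tool --targets '[[[0,0,0,0,0],[0,0,0,0,0],[0,0,0,0,0],[0,0,0,0,0]]]'

```text
clock: 20.23
eef_pos: [0.4894, 0.3364, -0.0056]
tcp_rot: [-0.177, 0.979, 0.035, 0.091]
force: [-1.5, 1.4, 2.5]
opening: 0.0112
gripper_force: 30.0
```

```bash
cat >>h.py <<'E'
import json,os
def cover():
    "cover grip point, rotation from tool"
    d=json.load(open("grip.json"));s=bot.state();r=R.from_quat(s["tcp_rot"]).as_matrix()
    return s["eef_pos"]+r@np.array(d["p"]), r@np.array(d["R"])
MX=R.from_euler("z",9.8,degrees=True).as_matrix()
def cstat():
    p,r=cover(); m=MX.T@r; e=R.from_matrix(m).as_euler("zyx",degrees=True)
    print("cover grip",p.round(4),"yaw,pitch,roll rel module",e.round(1),"tongue",(p+r@[-.056,0,-.0155]).round(4),"far",(p+r@[.048,0,-.0155]).round(4))
E
python3 -c "
from h import *
s=bot.state();r=R.from_quat(s['tcp_rot']).as_matrix();c=R.from_euler('z',20.6,degrees=True).as_matrix()
json.dump(dict(p=(r.T@(np.array([.4865,.336,.018])-s['eef_pos'])).tolist(),R=(r.T@c).tolist()),open('grip.json','w'));stat();cstat()"
```

```text
t 20.23 tcp [ 0.4894  0.3364 -0.0056] pinch [0.4863 0.3345 0.0128] q [ 0.54  0.49  1.72  0.    0.73 -1.39] toolz [ 0.165  0.1   -0.981] tilt 11.1 ydir 110.7 yz 0.035 F [-1.5  1.4  2.5] open 0.0112 g 29.992348551750183
cover grip [0.4865 0.336  0.018 ] yaw,pitch,roll rel module [10.8  0.  -0. ] tongue [0.4341 0.3163 0.0025] far [0.5314 0.3529 0.0025]
```

Request:
servo_tool --targets '[[[0,0,0,-0.01,0],[0,0,0,-0.02,0],[0,0,0,-0.03,0],[0,0,0,-0.035,0],[0,0,0,-0.035,0]]]'

```text
clock: 20.65
eef_pos: [0.4669, 0.3226, 0.123]
tcp_rot: [-0.177, 0.979, 0.034, 0.09]
force: [-0.0, -0.1, -0.7]
opening: 0.0112
gripper_force: 30.0
```

Request:
servo_tool --targets '[[[0,0,0,-0.035,0],[0,0,0,-0.035,0],[0,0,0,-0.035,0],[0,0,0,-0.035,0.09],[0,0,0,-0.035,0.09]]]'

```text
clock: 21.07
eef_pos: [0.4379, 0.3051, 0.2955]
tcp_rot: [-0.087, 0.992, 0.042, 0.087]
force: [1.1, 0.3, -1.5]
opening: 0.011
gripper_force: 30.0
```

```bash
python3 -c "
from h import *
stat();cstat();print(tool((.52,.03,.36),False))"
```

```text
t 21.07 tcp [0.4379 0.3051 0.2955] pinch [0.4348 0.3033 0.314 ] q [ 0.54  0.06  1.53  0.    1.36 -1.21] toolz [ 0.165  0.099 -0.981] tilt 11.1 ydir 100.3 yz 0.069 F [ 1.1  0.3 -1.5] open 0.011 g 29.967508614063263
cover grip [0.4353 0.3045 0.3192] yaw,pitch,roll rel module [0.4 0.6 1.9] tongue [0.38   0.295  0.3043] far [0.4823 0.3136 0.3032]
[-0.046  -0.2803 -0.077 ]
```

Request:
servo_tool --targets '[[[0,-0.006,-0.036,-0.01,0],[0,-0.006,-0.036,-0.01,0],[0,-0.006,-0.036,-0.01,0],[0,-0.006,-0.036,-0.01,0],[0,-0.006,-0.036,-0.01,0]]]'

```text
clock: 21.48
eef_pos: [0.4922, 0.1276, 0.3364]
tcp_rot: [-0.089, 0.991, 0.042, 0.087]
force: [0.4, 0.6, -1.4]
opening: 0.011
gripper_force: 30.0
```

Request:
servo_tool --targets '[[[0,-0.006,-0.036,-0.01,0],[0,-0.006,-0.036,-0.01,0],[0,-0.006,-0.036,-0.01,0],[0,-0.02,0,-0.02,0],[0,-0.03,0,-0.01,0]]]'

```text
clock: 21.9
eef_pos: [0.5678, 0.0264, 0.4021]
tcp_rot: [-0.087, 0.991, 0.042, 0.088]
force: [0.8, 0.4, -0.4]
opening: 0.011
gripper_force: 30.0
```

Request:
servo_tool --targets '[[[0,-0.04,0,0,0],[0,-0.04,0,0,0],[0,-0.04,0,0,0],[0,-0.04,0,0,0],[0,-0.04,0,0,0]]]'

```text
clock: 22.32
eef_pos: [0.7237, 0.0553, 0.43]
tcp_rot: [-0.089, 0.991, 0.043, 0.086]
force: [0.5, -0.9, -1.6]
opening: 0.0115
gripper_force: 30.0
```

```bash
python3 -c "
from h import *
stat();cstat()"
```

```text
t 22.32 tcp [0.7237 0.0553 0.43  ] pinch [0.7207 0.0534 0.4484] q [-0.02  0.65  0.44  0.11  1.89 -1.72] toolz [ 0.163  0.1   -0.982] tilt 11.0 ydir 100.6 yz 0.069 F [ 0.5 -0.9 -1.6] open 0.0115 g 29.972164034843445
cover grip [0.7212 0.0547 0.4537] yaw,pitch,roll rel module [0.7 0.7 1.9] tongue [0.6659 0.0449 0.4388] far [0.7681 0.0639 0.4376]
```

Request:
servo_tool --targets '[[[0,-0.04,0,-0.01,0],[0,-0.04,0,-0.01,0],[0,-0.04,0,-0.01,0],[0,-0.04,0,-0.01,0],[0,-0.04,0,-0.01,0]]]'

```text
clock: 22.73
eef_pos: [0.7798, 0.0754, 0.4296]
tcp_rot: [-0.086, 0.986, 0.043, 0.135]
force: [0.8, -0.3, -0.8]
opening: 0.0111
gripper_force: 30.0
```

Request:
servo_tool --targets '[[[0,-0.04,0,-0.01,0],[0,-0.04,0,-0.01,0],[0,-0.04,0,-0.01,0],[0,-0.04,0,-0.01,0],[0,-0.04,0,-0.01,0]]]'

```text
clock: 23.15
eef_pos: [0.8139, 0.0907, 0.4415]
tcp_rot: [-0.083, 0.976, 0.045, 0.194]
force: [-0.1, -0.5, -1.8]
opening: 0.0114
gripper_force: 30.0
```

Request:
servo_tool --targets '[[[0,-0.04,0,-0.01,0],[0,-0.04,0,-0.01,0],[0,-0.04,0,-0.01,0],[0,-0.04,0,-0.01,0],[0,-0.04,0,-0.01,0]]]'

```text
clock: 23.57
eef_pos: [0.8358, 0.101, 0.4724]
tcp_rot: [-0.08, 0.963, 0.047, 0.254]
force: [0.5, 0.0, -1.6]
opening: 0.0107
gripper_force: 30.0
```

```bash
python3 -c "
from h import *
stat();cstat()"
```

```text
t 23.57 tcp [0.8358 0.101  0.4724] pinch [0.8268 0.0985 0.4887] q [ 0.04  0.76  0.24  0.11  1.63 -1.66] toolz [ 0.481  0.131 -0.867] tilt 29.9 ydir 100.2 yz 0.050 F [ 0.5  0.  -1.6] open 0.0107 g 29.970716536045074
cover grip [0.8256 0.0996 0.4939] yaw,pitch,roll rel module [ -0.4 -18.8   0.9] tongue [0.7781 0.0922 0.4611] far [0.8753 0.1078 0.4946]
```

Request:
servo_tool --targets '[[[0,-0.04,0,-0.01,0],[0,-0.04,0,-0.01,0],[0,-0.04,0,-0.01,0],[0,-0.04,0,-0.01,0],[0,-0.04,0,-0.01,0]]]'

```text
clock: 23.98
eef_pos: [0.8457, 0.1066, 0.519]
tcp_rot: [-0.076, 0.946, 0.05, 0.312]
force: [-0.2, 0.0, -2.3]
opening: 0.0107
gripper_force: 30.0
```

Request:
servo_tool --targets '[[[0,-0.04,0,-0.01,0],[0,-0.04,0,-0.01,0],[0,-0.04,0,-0.01,0]]]'

```text
clock: 24.23
eef_pos: [0.8459, 0.1082, 0.5528]
tcp_rot: [-0.074, 0.934, 0.051, 0.345]
force: [0.7, 0.2, -1.3]
opening: 0.0111
gripper_force: 30.0
```

```bash
python3 - <<'E'
from h import *
stat();cstat()
t=grab('top');s=grab('scene');np.save('/tmp/x.npy',0)
# front strip of drawer in top view: bright & bead
im=np.hstack([cv2.resize(crop(t,215,140,80,80,1),(400,400),interpolation=2),cv2.resize(crop(s,215,150,80,80,1),(400,400),interpolation=2)])
cv2.imwrite('pics/c8.png',cv2.convertScaleAbs(im,alpha=1.4))
E
```

```text
t 24.23 tcp [0.8459 0.1082 0.5528] pinch [0.8339 0.1054 0.567 ] q [ 0.04  0.69  0.24  0.12  1.51 -1.65] toolz [ 0.638  0.147 -0.756] tilt 40.9 ydir 100.0 yz 0.045 F [ 0.7  0.2 -1.3] open 0.0111 g 29.971851110458374
cover grip [0.8317 0.1063 0.5719] yaw,pitch,roll rel module [ -1.1 -29.8   0.3] tongue [0.7913 0.1007 0.5306] far [0.8805 0.1138 0.5823]
```

View pics/c8.png

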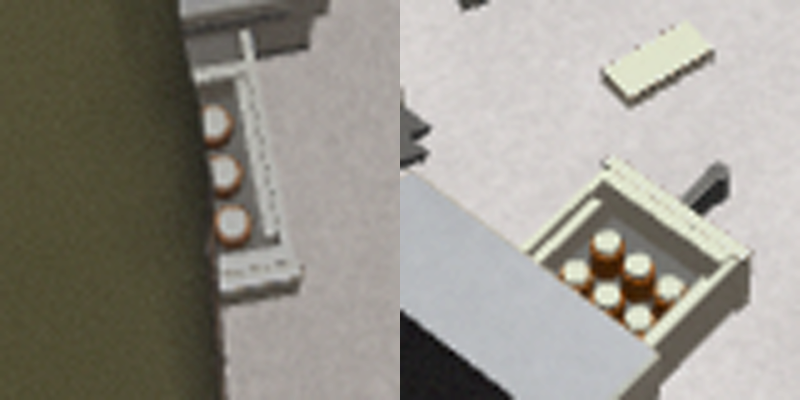

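```bash
python3 - <<'E'
from h import *
t=grab('top');s=grab('scene')
im=crop(t,235,175,60,30,8); im2=crop(s,250,175,45,40,8)
o=np.zeros((580,490,3),np.uint8);o[:240,:480]=im;o[250:570,:360]=im2
cv2.imwrite('pics/c9.png',cv2.convertScaleAbs(o,alpha=1.4))
E
```

```text
(no output)
```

View pics/c9.png

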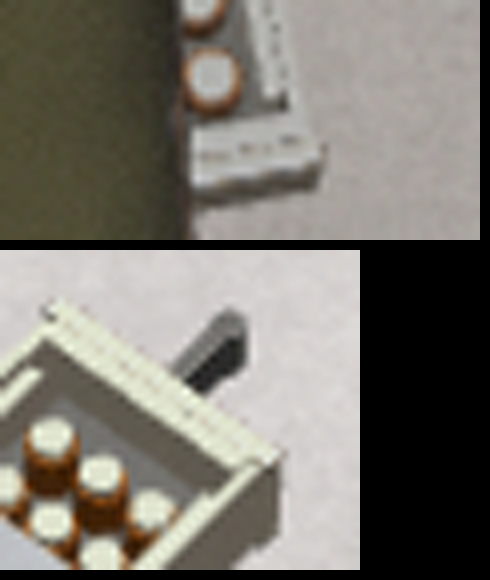

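```bash
python3 - <<'E'
from h import *
t=grab('top');s=grab('scene')
ex=MX[:,0];ey=MX[:,1];O=np.array([.5206,.0019,0])
def pr(n,f,pts,off,z):
    P=plane(f,np.array(pts)/8.+off-.5,z); print(n,[((p-O)@ex*1e3).round(1).tolist().__repr__()+','+str(((p-O)@ey*1e3).round(1)) for p in P])
pr('T outer',t,[(195,192),(320,160)],(235,175),.09)
pr('T dash',t,[(205,157),(290,141)],(235,175),.09)
pr('T inner',t,[(190,128),(265,114)],(235,175),.09)
pr('S outer',s,[(66,50),(280,208)],(250,175),.09)
pr('S dash',s,[(58,70),(263,212)],(250,175),.09)
pr('S inner',s,[(48,90),(235,220)],(250,175),.09)
pr('S beadtop',s,[(232,66)],(250,175),.085)
E
```

```text
T outer ['-0.2,-13.1', '3.4,-60.8']
T dash ['12.1,-19.1', '12.4,-51.1']
T inner ['23.8,-15.5', '24.1,-43.8']
S outer ['2.3,-59.9', '4.4,60.7']
S dash ['12.3,-55.5', '10.6,56.6']
S inner ['22.9,-51.8', '21.2,50.4']
S beadtop ['-40.7,-3.2']
```

```bash
cat >>h.py <<'E'
S0=np.array([.5844,.0129,.078])
def tong(x,z,y=0):
    "tool shift to bring tongue tip to (x,y,z) mm from the seat"
    p,r=cover();T=p+r@[-.056,0,-.0155];D=S0+MX@np.array([x,y,z])/1e3
    print((MX.T@(T-S0)*1e3).round(1),"->",(x,y,z),(R.from_quat(bot.state()["tcp_rot"]).as_matrix().T@(D-T)).round(4))
E
python3 -c "
from h import *
tong(-37,190);tong(-37,40)"
```

```text
[219.   51.1 450.6] -> (-37, 0, 190) [ 0.3624 -0.062   0.0293]
[219.   51.1 450.6] -> (-37, 0, 40) [ 0.4599 -0.0688  0.1431]
```

Request:
servo_tool --targets '[[[0,0.035,-0.006,0.0028,0],[0,0.035,-0.006,0.0028,0],[0,0.035,-0.006,0.0028,0],[0,0.035,-0.006,0.0028,0],[0,0.035,-0.006,0.0028,0]]]'

```text
clock: 24.95
eef_pos: [0.7699, 0.0772, 0.4684]
tcp_rot: [-0.075, 0.935, 0.052, 0.344]
force: [0.1, -0.6, -0.6]
opening: 0.0114
gripper_force: 30.0
```

Request:
servo_tool --targets '[[[0,0.035,-0.006,0.0028,0],[0,0.035,-0.006,0.0028,0],[0,0.035,-0.006,0.0028,0],[0,0.035,-0.006,0.0028,0],[0,0.035,-0.006,0.0028,0]]]'

```text
clock: 25.37
eef_pos: [0.6519, 0.0313, 0.3423]
tcp_rot: [-0.075, 0.935, 0.052, 0.344]
force: [0.9, -0.5, -1.2]
opening: 0.0112
gripper_force: 30.0
```

```bash
python3 -c "
from h import *
cstat();tong(-37,110);tong(-37,40)"
```

```text
cover grip [0.6378 0.0295 0.3614] yaw,pitch,roll rel module [ -1.  -29.7   0.4] tongue [0.5972 0.0237 0.3202] far [0.6866 0.037  0.3717]
[ 14.5   8.5 242.2] -> (-37, 0, 110) [ 0.1249 -0.0142  0.0664]
[ 14.5   8.5 242.2] -> (-37, 0, 40) [ 0.1704 -0.0174  0.1195]
```

Request:
servo_tool --targets '[[[0,0.0284,-0.0029,0.0199,0],[0,0.0284,-0.0029,0.0199,0],[0,0.0284,-0.0029,0.0199,0],[0,0.0284,-0.0029,0.0199,0],[0,0.0284,-0.0029,0.0199,0]]]'

```text
clock: 25.78
eef_pos: [0.6116, 0.0171, 0.1739]
tcp_rot: [-0.074, 0.935, 0.051, 0.344]
force: [1.5, 0.9, -1.3]
opening: 0.0108
gripper_force: 30.0
```

```bash
python3 -c "
from h import *
stat();cstat();tong(-37,20);tong(-37,-2)"
```

```text
t 25.78 tcp [0.6116 0.0171 0.1739] pinch [0.5997 0.0143 0.1881] q [-0.15  0.09  1.95  0.54  0.49 -2.29] toolz [ 0.635  0.147 -0.758] tilt 40.7 ydir 100.1 yz 0.045 F [ 1.5  0.9 -1.3] open 0.0108 g 29.968966841697693
cover grip [0.5975 0.0152 0.193 ] yaw,pitch,roll rel module [ -1.  -29.7   0.4] tongue [0.5569 0.0095 0.1518] far [0.6463 0.0228 0.2033]
[-27.7   1.3  73.8] -> (-37, 0, 20) [ 0.0421 -0.0037  0.0347]
[-27.7   1.3  73.8] -> (-37, 0, -2) [ 0.0564 -0.0046  0.0513]
```

Request:
servo_tool --targets '[[[0,0.0085,-0.0008,0.007,0],[0,0.0085,-0.0008,0.007,0],[0,0.0085,-0.0008,0.007,0],[0,0.0085,-0.0008,0.007,0],[0,0.0085,-0.0008,0.007,0]]]'

```text
clock: 26.2
eef_pos: [0.6032, 0.0141, 0.1202]
tcp_rot: [-0.075, 0.935, 0.052, 0.344]
force: [0.3, -0.3, -1.1]
opening: 0.011
gripper_force: 30.0
```

```bash
python3 -c "
from h import *
stat();cstat();tong(-37,5);tong(-37,-2)
t,s=grab('top'),grab('scene')
im=np.hstack([cv2.resize(crop(t,215,130,70,80,1),(350,400),interpolation=2),cv2.resize(crop(s,220,150,80,80,1),(400,400),interpolation=2)]); cv2.imwrite('pics/c10.png',cv2.convertScaleAbs(im,alpha=1.5))"
```

```text
t 26.20 tcp [0.6032 0.0141 0.1202] pinch [0.5913 0.0114 0.1345] q [-0.16  0.15  2.02  0.73  0.38 -2.5 ] toolz [ 0.635  0.148 -0.758] tilt 40.7 ydir 100.1 yz 0.045 F [ 0.3 -0.3 -1.1] open 0.011 g 29.971227943897247
cover grip [0.5891 0.0123 0.1394] yaw,pitch,roll rel module [ -0.9 -29.7   0.4] tongue [0.5485 0.0065 0.0982] far [0.6379 0.0198 0.1496]
[-36.4  -0.2  20.2] -> (-37, 0, 5) [ 0.0103 -0.0005  0.0112]
[-36.4  -0.2  20.2] -> (-37, 0, -2) [ 0.0149 -0.0008  0.0165]
```

View pics/c10.png

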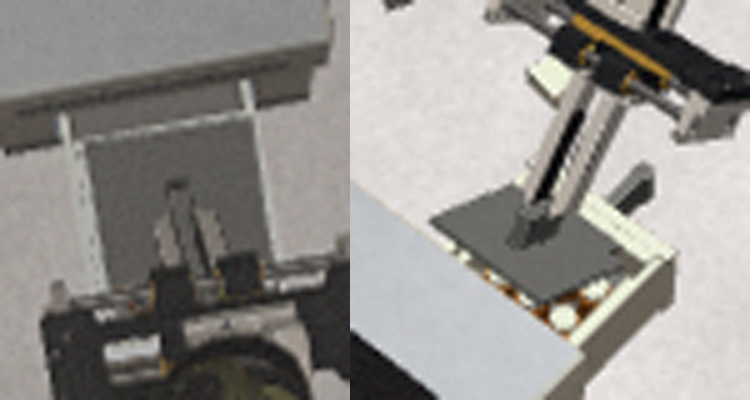

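Request:
servo_tool --targets '[[[0,0.003,-0.0002,0.0033,0],[0,0.003,-0.0002,0.0033,0],[0,0.003,-0.0002,0.0033,0],[0,0.003,-0.0002,0.0033,0],[0,0.003,0,0.0033,0]]]'

```text
clock: 26.72
eef_pos: [0.6036, 0.0164, 0.1016]
tcp_rot: [-0.073, 0.936, 0.05, 0.342]
force: [0.1, -0.2, -1.6]
opening: 0.0114
gripper_force: 30.0
```

```bash
python3 -c "
from h import *
stat();cstat();tong(-37,-2);tong(-49,-2)"
```

```text
t 26.72 tcp [0.6036 0.0164 0.1016] pinch [0.5918 0.0137 0.1159] q [-0.16  0.19  2.03  0.79  0.34 -2.55] toolz [ 0.632  0.143 -0.762] tilt 40.4 ydir 99.9 yz 0.043 F [ 0.1 -0.2 -1.6] open 0.0114 g 29.9715793132782
cover grip [0.5897 0.0146 0.1208] yaw,pitch,roll rel module [ -1.2 -29.4   0.2] tongue [0.5488 0.0089 0.0798] far [0.6385 0.022  0.1308]
[-35.7   2.1   1.8] -> (-37, 0, -2) [ 0.0034 -0.0022  0.002 ]
[-35.7   2.1   1.8] -> (-49, 0, -2) [ 0.0125 -0.0022 -0.0058]
```

Request:
servo_tool --targets '[[[0,0.002,-0.002,0.0014,0],[0,0.002,-0.002,0.0014,0],[0,0.002,0,0.001,0],[0,0,0,0,0]]]'

```text
clock: 27.05
eef_pos: [0.6027, 0.0142, 0.0973]
tcp_rot: [-0.072, 0.937, 0.048, 0.339]
force: [0.3, 0.9, -1.7]
opening: 0.011
gripper_force: 30.0
```

```bash
python3 -c "
from h import *
stat();cstat();tong(-37,-2);tong(-49,-2)"
```

```text
t 27.05 tcp [0.6027 0.0142 0.0973] pinch [0.5909 0.0116 0.1117] q [-0.16  0.2   2.04  0.78  0.34 -2.55] toolz [ 0.628  0.139 -0.765] tilt 40.1 ydir 99.7 yz 0.041 F [ 0.3  0.9 -1.7] open 0.011 g 29.971468448638916
cover grip [0.5888 0.0125 0.1166] yaw,pitch,roll rel module [ -1.4 -29.   -0. ] tongue [0.5478 0.0068 0.0758] far [0.6378 0.0198 0.1263]
[-37.1   0.2  -2.2] -> (-37, 0, -2) [-0.0002 -0.0002 -0.    ]
[-37.1   0.2  -2.2] -> (-49, 0, -2) [ 0.009  -0.0003 -0.0077]
```

Request:
servo_tool --targets '[[[0,0.0023,0,-0.0019,0],[0,0.0023,-0.0003,-0.0019,0],[0,0.0023,-0.0003,-0.0019,0],[0,0.0023,0,-0.0019,0],[0,0,0,0,0]]]'

```text
clock: 27.47
eef_pos: [0.5911, 0.0126, 0.099]
tcp_rot: [-0.071, 0.937, 0.047, 0.338]
force: [0.4, 0.0, -1.3]
opening: 0.0111
gripper_force: 30.0
```

```bash
python3 -c "
from h import *
stat();cstat();tong(-49,-2)"
```

```text
t 27.47 tcp [0.5911 0.0126 0.099 ] pinch [0.5793 0.01   0.1134] q [-0.16  0.17  2.06  0.78  0.34 -2.55] toolz [ 0.627  0.137 -0.767] tilt 39.9 ydir 99.6 yz 0.040 F [ 0.4  0.  -1.3] open 0.0111 g 29.97153550386429
cover grip [0.5772 0.011  0.1183] yaw,pitch,roll rel module [ -1.5 -28.9  -0.1] tongue [0.5361 0.0053 0.0777] far [0.6262 0.0182 0.1279]
[-48.9   0.7  -0.3] -> (-49, 0, -2) [ 0.0011 -0.0008  0.0012]
```

Request:
servo_tool --targets '[[[0,0.0012,0,-0.0004,0],[0,0.0012,0,-0.0004,0],[0,0.0012,0,-0.0004,0],[0,0,0,0,0]]]'

```text
clock: 27.8
eef_pos: [0.5882, 0.0127, 0.0983]
tcp_rot: [-0.071, 0.937, 0.047, 0.337]
force: [1.5, 0.5, -1.4]
opening: 0.0115
gripper_force: 30.0
```

Request:
servo_tool --targets '[[[0,-0.0013,0,-0.0015,0],[0,-0.0013,0,-0.0015,0],[0,0,0,0,0]]]'

```text
clock: 28.05
eef_pos: [0.5877, 0.0127, 0.1015]
tcp_rot: [-0.071, 0.938, 0.047, 0.336]
force: [0.3, 0.2, -9.1]
opening: 0.0115
gripper_force: 29.9
```

```bash
python3 -c "
from h import *
stat();cstat();tong(-49,-2)"
```

```text
t 28.05 tcp [0.5877 0.0127 0.1015] pinch [0.576  0.0101 0.1159] q [-0.16  0.16  2.07  0.76  0.35 -2.53] toolz [ 0.624  0.136 -0.769] tilt 39.7 ydir 99.5 yz 0.040 F [ 0.3  0.2 -9.1] open 0.0115 g 29.896922707557678
cover grip [0.5739 0.0111 0.1208] yaw,pitch,roll rel module [ -1.5 -28.7  -0.1] tongue [0.5326 0.0054 0.0804] far [0.6229 0.0183 0.1303]
[-52.3   1.4   2.4] -> (-49, 0, -2) [ 0.0002 -0.0016  0.0054]
```

Request:
servo_tool --targets '[[[0,0.0012,-0.0003,0.0013,0],[0,0.0008,-0.0003,0.001,0],[0,0,0,0.0015,0],[0,0,0,0.002,0],[0,0,0,0.002,0]]]' --newtons 4

```text
clock: 28.47
eef_pos: [0.5922, 0.0132, 0.0956]
tcp_rot: [-0.071, 0.938, 0.046, 0.337]
force: [0.1, 0.6, 0.4]
opening: 0.0119
gripper_force: 4.0
```

Request:
servo_tool --targets '[[[0,0,0,0.002,0],[0,0,0,0.002,0],[0,0.0003,0,0.002,0],[0,0.0003,0,0.002,0],[0,0.0003,0,0.002,0]]]'

```text
clock: 28.88
eef_pos: [0.5981, 0.0155, 0.0887]
tcp_rot: [-0.07, 0.938, 0.045, 0.336]
force: [0.7, -0.5, -1.3]
opening: 0.0119
gripper_force: 4.0
```

```bash
python3 -c "
from h import *
stat()"
```

```text
t 28.88 tcp [0.5981 0.0155 0.0887] pinch [0.5864 0.013  0.1032] q [-0.15  0.2   2.05  0.79  0.32 -2.55] toolz [ 0.623  0.132 -0.771] tilt 39.6 ydir 99.4 yz 0.038 F [ 0.7 -0.5 -1.3] open 0.0119 g 3.9846286922693253
```

```bash
python3 -c "
from h import *
cstat();tong(-51,-5);tong(-51,-8)
im=grab('top');v=im['pixels']
p,r=cover();far=[p+r@[.048,y,-.013] for y in(-.04,.04)];print(proj(im,far).round(1))
g=cv2.cvtColor(v,cv2.COLOR_BGR2GRAY)
for yy in (-.04,-.03,.03,.04):
  for zz in (.078+.005,):
    q=[S0*[1,1,0]+MX@[x,yy,0]+[0,0,.1] for x in np.arange(.02,.08,.003)]
    print(yy,[int(g[int(round(b)),int(round(a))]) for a,b in proj(im,q)])"
```

```text
cover grip [0.5844 0.014  0.1081] yaw,pitch,roll rel module [ -1.7 -28.6  -0.4] tongue [0.543  0.0083 0.0677] far [0.6334 0.021  0.1174]
[-41.6   2.5 -10.3] -> (-51, 0, -5) [ 0.0038 -0.0024 -0.0101]
[-41.6   2.5 -10.3] -> (-51, 0, -8) [ 0.0057 -0.0025 -0.0078]
[[261.2 158.3]
 [234.2 162.3]]
-0.04 [70, 74, 71, 72, 72, 73, 72, 72, 73, 68, 55, 57, 57, 49, 78, 120, 109, 82, 63, 65]
-0.03 [73, 71, 73, 71, 73, 72, 72, 74, 73, 73, 71, 55, 53, 52, 60, 94, 117, 95, 64, 64]
0.03 [73, 72, 73, 75, 70, 74, 72, 71, 73, 71, 70, 56, 51, 61, 94, 118, 107, 74, 66, 65]
0.04 [73, 73, 72, 73, 73, 72, 74, 73, 73, 76, 74, 59, 50, 49, 76, 118, 115, 82, 64, 68]
```

```bash
python3 -c "
from h import *
s=grab('scene');t=grab('top')
def hyp(n,tx,tz,pit):
  c,q=np.cos(np.radians(pit)),np.sin(np.radians(pit))
  for y in (-.04,.04):
    P=[S0+MX@[tx+.104*c-d*q,y,tz+.104*q+d*c] for d in(.0025,-.0025)]
    print(n,y,'scene',proj(s,P).round(1).tolist(),'top',proj(t,P).round(1).tolist())
hyp('rigid',-.0416,-.0103,28.6);hyp('piv20',-.052,0,20);hyp('piv12',-.052,0,12)
for n,f in(('scene',s),('top',t)):
  g=cv2.cvtColor(f['pixels'],cv2.COLOR_BGR2GRAY)
  for y in(-.04,.04):
    q=proj(f,[S0+MX@[.0+x,y,.03] for x in np.arange(0,.09,.003)]);print(n,y,q[[0,-1]].round(1).tolist(),[int(cv2.getRectSubPix(g,(1,1),tuple(map(float,a)))[0,0]) for a in q])
"
```

```text
rigid -0.04 scene [[239.5, 199.6], [239.1, 200.8]] top [[261.1, 157.8], [260.9, 157.4]]
rigid 0.04 scene [[258.0, 213.3], [257.5, 214.6]] top [[234.2, 162.5], [234.2, 162.1]]
piv20 -0.04 scene [[240.4, 199.5], [240.1, 200.6]] top [[261.3, 159.3], [261.2, 159.1]]
piv20 0.04 scene [[258.8, 213.2], [258.4, 214.3]] top [[234.5, 164.0], [234.5, 163.8]]
piv12 -0.04 scene [[239.6, 202.7], [239.5, 203.7]] top [[261.0, 159.1], [261.0, 159.1]]
piv12 0.04 scene [[257.9, 216.4], [257.7, 217.4]] top [[234.6, 163.7], [234.6, 163.7]]
scene -0.04 [[249.7, 192.3], [231.6, 209.0]] [71, 72, 73, 76, 75, 76, 77, 78, 79, 77, 78, 77, 77, 77, 80, 108, 132, 133, 134, 134, 133, 132, 132, 133, 134, 134, 132, 130, 130, 132]
scene 0.04 [[267.9, 205.7], [250.0, 223.1]] [75, 76, 77, 77, 77, 77, 78, 78, 77, 76, 77, 77, 77, 77, 80, 114, 136, 136, 136, 135, 135, 135, 135, 135, 134, 133, 133, 132, 133, 133]
top -0.04 [[264.0, 174.5], [258.8, 146.5]] [73, 73, 72, 73, 73, 73, 74, 73, 73, 73, 73, 73, 73, 75, 73, 70, 64, 55, 52, 52, 75, 111, 111, 87, 69, 65, 65, 66, 65, 54]
top 0.04 [[237.2, 179.2], [232.4, 151.1]] [74, 76, 74, 75, 74, 74, 73, 73, 74, 75, 75, 75, 75, 75, 75, 73, 63, 51, 50, 57, 88, 116, 108, 84, 63, 63, 65, 66, 64, 55]
```

Request:
servo_tool --targets '[[[0,0.0016,-0.0005,-0.0012,0],[0,0.0016,-0.0005,-0.0012,0],[0,0.0016,-0.0005,-0.0012,0],[0,0.0016,-0.0003,-0.0012,0]]]'

```text
clock: 29.37
eef_pos: [0.5906, 0.0132, 0.0899]
tcp_rot: [-0.07, 0.939, 0.045, 0.334]
force: [3.2, 2.4, 0.7]
opening: 0.0122
gripper_force: 4.0
```

```bash
cat >m.py <<'E'
from h import *
def edge():
    "top-view row offset of the far edge of the cover, sampled along the drawer axis"
    t=grab('top');g=cv2.cvtColor(t['pixels'],cv2.COLOR_BGR2GRAY).astype(np.float32)
    for y in(-.04,-.03,.03,.04):
        xs=np.arange(.02,.08,.001);q=proj(t,[S0+MX@[x,y,.03] for x in xs])
        v=np.array([cv2.getRectSubPix(g,(1,1),tuple(map(float,a)))[0,0] for a in q]);i=np.argmax(v<64)
        print(y,"edge px",q[i].round(1),"x if z=+30: %.0f"%(xs[i]*1e3), "prof",v[::4].astype(int).tolist())
E
python3 -c "
from m import *
stat();cstat();tong(-51,-5);edge()"
```

```text
t 29.37 tcp [0.5906 0.0132 0.0899] pinch [0.5789 0.0108 0.1044] q [-0.16  0.19  2.07  0.78  0.33 -2.55] toolz [ 0.622  0.13  -0.772] tilt 39.4 ydir 99.3 yz 0.037 F [3.2 2.4 0.7] open 0.0122 g 3.9770159125328064
cover grip [0.5768 0.0118 0.1093] yaw,pitch,roll rel module [ -1.8 -28.4  -0.5] tongue [0.5353 0.0061 0.069 ] far [0.6259 0.0188 0.1185]
[-49.5   1.6  -9. ] -> (-51, 0, -5) [-0.0014 -0.0015 -0.0041]
-0.04 edge px [262.6 167.4] x if z=+30: 22 prof [64, 63, 64, 65, 64, 63, 64, 62, 55, 52, 74, 117, 96, 67, 64]
-0.03 edge px [259.  166.3] x if z=+30: 27 prof [64, 65, 62, 64, 64, 64, 60, 55, 52, 51, 72, 109, 102, 62, 65]
0.03 edge px [238.4 165.9] x if z=+30: 39 prof [64, 65, 65, 65, 65, 62, 58, 59, 50, 56, 88, 116, 91, 65, 64]
0.04 edge px [234.9 165.5] x if z=+30: 42 prof [64, 64, 65, 64, 64, 65, 61, 54, 52, 50, 88, 115, 91, 63, 65]
```

Request:
servo_tool --targets '[[[0.02,0,0,0,0],[0.04,0,0,0,0],[0.04,0,0,0,0],[0.04,0,0,0,0],[0.04,0,0,0,0]]]'

```text
clock: 29.83
eef_pos: [0.5905, 0.0133, 0.0894]
tcp_rot: [-0.07, 0.939, 0.045, 0.334]
force: [-0.7, -0.0, -0.2]
opening: 0.0394
gripper_force: 0.0
```

Request:
servo_tool --targets '[[[0.04,0,0,-0.01,0],[0.04,0,0,-0.01,0],[0.04,0,0,-0.015,0],[0.04,0,0,-0.015,0],[0.04,0,0,0,0]]]'

```text
clock: 30.25
eef_pos: [0.5594, 0.0065, 0.13]
tcp_rot: [-0.07, 0.938, 0.044, 0.335]
force: [-0.3, -0.1, 0.2]
opening: 0.0401
gripper_force: 0.0
```

```bash
cat >>h.py <<'E'
def tip(x,z,y=0):
    s=bot.state();r=R.from_quat(s["tcp_rot"]).as_matrix();t=s["eef_pos"]-r[:,2]*.0188;D=S0+MX@np.array([x,y,z])/1e3
    print("tip at",(MX.T@(t-S0)*1e3).round(1),"->",(x,y,z),(r.T@(D-t)).round(4))
E
python3 -c "
from m import *
stat();edge();tip(38,45);tip(38,20);tip(38,5)"
```

```text
t 30.25 tcp [0.5594 0.0065 0.13  ] pinch [0.5477 0.004  0.1445] q [-0.19  0.04  2.11  0.65  0.41 -2.43] toolz [ 0.623  0.13  -0.771] tilt 39.5 ydir 99.3 yz 0.036 F [-0.3 -0.1  0.2] open 0.0401 g 0.0
-0.04 edge px [261.1 159. ] x if z=+30: 48 prof [72, 73, 72, 72, 72, 72, 71, 61, 54, 53, 74, 116, 95, 67, 65]
-0.03 edge px [257.8 159.5] x if z=+30: 48 prof [72, 72, 72, 73, 73, 72, 70, 60, 52, 51, 72, 109, 100, 63, 65]
0.03 edge px [237.9 163.3] x if z=+30: 47 prof [72, 73, 73, 72, 72, 72, 71, 56, 52, 55, 88, 115, 90, 65, 65]
0.04 edge px [234.6 163.9] x if z=+30: 47 prof [72, 73, 73, 73, 73, 74, 71, 58, 51, 51, 86, 113, 90, 61, 65]
tip at [-37.3  -2.5  65.7] -> (38, 0, 45) [-0.0449  0.0024  0.0639]
tip at [-37.3  -2.5  65.7] -> (38, 0, 20) [-0.029   0.0015  0.0832]
tip at [-37.3  -2.5  65.7] -> (38, 0, 5) [-0.0194  0.001   0.0947]
```

Request:
servo_tool --targets '[[[0.04,-0.012,0.0006,0.016,0],[0.04,-0.011,0.0006,0.016,0],[0.04,-0.011,0.0006,0.016,0],[0.04,-0.011,0.0006,0.016,0],[0.04,0,0,0,0]]]'

```text
clock: 30.72
eef_pos: [0.6353, 0.0227, 0.1053]
tcp_rot: [-0.07, 0.939, 0.045, 0.334]
force: [-0.9, -0.6, -0.1]
opening: 0.0396
gripper_force: 0.0
```

```bash
python3 -c "
from m import *
stat();tip(38,25);tip(38,15);tip(38,5)"
```

```text
t 30.72 tcp [0.6353 0.0227 0.1053] pinch [0.6236 0.0202 0.1199] q [-0.12  0.25  1.94  0.62  0.36 -2.36] toolz [ 0.62   0.131 -0.773] tilt 39.3 ydir 99.3 yz 0.038 F [-0.9 -0.6 -0.1] open 0.0396 g 0.0
tip at [39.9  0.6 41.9] -> (38, 0, 25) [ 0.0121 -0.0012  0.0118]
tip at [39.9  0.6 41.9] -> (38, 0, 15) [ 0.0184 -0.0016  0.0196]
tip at [39.9  0.6 41.9] -> (38, 0, 5) [ 0.0248 -0.002   0.0273]
```

Request:
servo_tool --targets '[[[0.04,0.005,-0.0004,0.0055,0],[0.04,0.005,-0.0004,0.0055,0],[0.04,0.004,-0.0004,0.004,0],[0.04,0,0,0,0]]]'

```text
clock: 31.05
eef_pos: [0.6313, 0.0215, 0.0848]
tcp_rot: [-0.07, 0.939, 0.045, 0.333]
force: [0.5, 0.7, 0.3]
opening: 0.0399
gripper_force: 0.0
```

Request:
servo_tool --targets '[[[0.04,0.0018,0,0.002,0],[0.04,0.0018,0,0.002,0],[0.04,0,0,0,0]]]'

```text
clock: 31.3
eef_pos: [0.6318, 0.0216, 0.0811]
tcp_rot: [-0.07, 0.939, 0.045, 0.334]
force: [-0.5, -0.3, -0.1]
opening: 0.0398
gripper_force: 0.0
```

```bash
python3 -c "
from m import *
stat();tip(38,15);tip(38,5)"
```

```text
t 31.30 tcp [0.6318 0.0216 0.0811] pinch [0.6201 0.0192 0.0956] q [-0.12  0.28  1.97  0.74  0.31 -2.49] toolz [ 0.621  0.131 -0.773] tilt 39.4 ydir 99.3 yz 0.037 F [-0.5 -0.3 -0.1] open 0.0398 g 0.0
tip at [36.2  0.1 17.6] -> (38, 0, 15) [ 0.0003 -0.0002  0.0031]
tip at [36.2  0.1 17.6] -> (38, 0, 5) [ 0.0066 -0.0006  0.0108]
```

Request:
servo_tool --targets '[[[0.04,0.0008,0,0.0022,0],[0.04,0.0012,0,0.0022,0]]]'

```text
clock: 31.47
eef_pos: [0.6334, 0.022, 0.077]
tcp_rot: [-0.07, 0.939, 0.045, 0.335]
force: [0.2, -0.8, 0.3]
opening: 0.0399
gripper_force: 0.0
```

Request:
servo_tool --targets '[[[0.04,0.0012,0,0.0018,0],[0.04,0.0012,0,0.0018,0]]]'

```text
clock: 31.63
eef_pos: [0.6336, 0.0222, 0.0723]
tcp_rot: [-0.07, 0.939, 0.045, 0.334]
force: [0.0, -0.7, -0.2]
opening: 0.0396
gripper_force: 0.0
```

Request:
servo_tool --targets '[[[0.04,0.0012,0,0.0018,0],[0.04,0.0012,0,0.0018,0]]]'

```text
clock: 31.8
eef_pos: [0.6343, 0.0223, 0.0685]
tcp_rot: [-0.07, 0.939, 0.045, 0.335]
force: [-2.8, 0.6, 7.9]
opening: 0.0401
gripper_force: 4.4
```

```bash
python3 -c "
from m import *
stat();tip(38,5);tip(38,3)"
```

```text
t 31.80 tcp [0.6343 0.0223 0.0685] pinch [0.6226 0.0199 0.083 ] q [-0.12  0.31  1.97  0.81  0.29 -2.55] toolz [ 0.622  0.13  -0.772] tilt 39.5 ydir 99.3 yz 0.037 F [-2.8  0.6  7.9] open 0.0401 g 4.384053189378392
tip at [38.8  0.4  5. ] -> (38, 0, 5) [ 0.0006 -0.0004 -0.0005]
tip at [38.8  0.4  5. ] -> (38, 0, 3) [ 0.0019 -0.0004  0.001 ]
```

Request:
servo_tool --targets '[[[0.04,0.0006,0,0.0008,0],[0.04,0,0,0,0]]]'

```text
clock: 31.97
eef_pos: [0.6347, 0.0225, 0.0681]
tcp_rot: [-0.07, 0.939, 0.044, 0.335]
force: [-3.5, 0.1, 7.4]
opening: 0.0403
gripper_force: 3.5
```

Request:
servo_tool --targets '[[[0.04,0.0008,0,0.001,0],[0.04,0,0,0,0]]]'

```text
clock: 32.13
eef_pos: [0.635, 0.0226, 0.0675]
tcp_rot: [-0.069, 0.939, 0.044, 0.335]
force: [-2.7, -0.2, 8.8]
opening: 0.0397
gripper_force: 4.2
```

Request:
servo_tool --targets '[[[0.04,0.0008,0,0.001,0],[0.04,0,0,0,0]]]'

```text
clock: 32.3
eef_pos: [0.6353, 0.0228, 0.0668]
tcp_rot: [-0.069, 0.939, 0.044, 0.335]
force: [-2.1, -1.4, 8.8]
opening: 0.0398
gripper_force: 4.7
```

```bash
python3 -c "
from m import *
stat();tip(38,5)"
```

```text
t 32.30 tcp [0.6353 0.0228 0.0668] pinch [0.6236 0.0203 0.0813] q [-0.12  0.32  1.96  0.81  0.28 -2.55] toolz [ 0.623  0.128 -0.772] tilt 39.5 ydir 99.2 yz 0.036 F [-2.1 -1.4  8.8] open 0.0398 g 4.6638663034718775
tip at [39.9  0.7  3.3] -> (38, 0, 5) [ 0.0004 -0.0006 -0.0025]
```

Request:
servo_tool --targets '[[[0.04,0.0014,-0.0003,0.0012,0],[0.04,0.0014,0,0.0012,0]]]'

```text
clock: 32.47
eef_pos: [0.6352, 0.023, 0.0643]
tcp_rot: [-0.069, 0.939, 0.043, 0.334]
force: [2.0, -0.7, 5.5]
opening: 0.0399
gripper_force: 3.0
```

Request:
servo_tool --targets '[[[0.04,0.0012,-0.0003,0.0014,0],[0.04,0.0012,0,0.0014,0]]]'

```text
clock: 32.63
eef_pos: [0.6357, 0.0233, 0.0617]
tcp_rot: [-0.068, 0.939, 0.042, 0.333]
force: [-2.3, -1.8, 16.4]
opening: 0.0399
gripper_force: 8.7
```

Request:
servo_tool --targets '[[[0.04,0.0012,0,0.0014,0],[0.04,0.0012,0,0.0014,0]]]'

```text
clock: 32.8
eef_pos: [0.6376, 0.0235, 0.0612]
tcp_rot: [-0.068, 0.939, 0.041, 0.335]
force: [-3.1, -2.8, 28.7]
opening: 0.0399
gripper_force: 14.4
```

```bash
python3 -c "
from m import *
stat();tip(38,0)"
```

```text
t 32.80 tcp [0.6376 0.0235 0.0612] pinch [0.6259 0.0212 0.0758] q [-0.11  0.33  1.96  0.81  0.27 -2.55] toolz [ 0.623  0.122 -0.773] tilt 39.4 ydir 98.9 yz 0.031 F [-3.1 -2.8 28.7] open 0.0399 g 14.396441764117753
tip at [42.3  1.1 -2.2] -> (38, 0, 0) [ 0.0019 -0.0011 -0.0045]
```

Request:
servo_tool --targets '[[[0.04,0,0,-0.008,0],[0.04,0,0,-0.015,0],[0.04,0,0,-0.02,0],[0.04,0,0,-0.03,0],[0.04,0,0,-0.03,0]]]'

```text
clock: 33.22
eef_pos: [0.5698, 0.0116, 0.1372]
tcp_rot: [-0.068, 0.941, 0.042, 0.33]
force: [0.1, -0.3, 0.7]
opening: 0.04
gripper_force: 0.0
```

Request:
servo_tool --targets '[[[0.04,0,0,-0.035,0],[0.04,0,0,-0.035,0],[0.04,0,0,-0.035,0],[0.04,0,0,-0.035,0],[0.04,0,0,0,0]]]'

```text
clock: 33.63
eef_pos: [0.484, -0.0064, 0.2521]
tcp_rot: [-0.069, 0.939, 0.041, 0.334]
force: [-0.0, -0.5, 0.4]
opening: 0.0398
gripper_force: 0.0
```

```bash
python3 -c "
from m import *
stat();edge()
s=grab('scene');t=grab('top')
# rib top mid-line projections under hypotheses flat / on ramp (pitch 7)
for pit in(0,7):
  c,q=np.cos(np.radians(pit)),np.sin(np.radians(pit))
  f=lambda x,y,z:S0+MX@[-.052+x*c-z*q,y,x*q+z*c]
  P=[f(.036,0,.031),f(.076,0,.031),f(.076,-.006,.005),f(.076,.006,.005),f(.104,-.049,.005),f(.104,.049,.005)]
  print(pit,'scene',proj(s,P).round(1).tolist(),'top',proj(t,P).round(1).tolist())
g=cv2.cvtColor(s['pixels'],cv2.COLOR_BGR2GRAY);print(g[188:214,240:272])
g=cv2.cvtColor(t['pixels'],cv2.COLOR_BGR2GRAY);print(g[156:182,240:256])
"
```

```text
t 33.63 tcp [ 0.484  -0.0064  0.2521] pinch [ 0.4723 -0.0087  0.2666] q [-0.27 -0.32  2.11  0.42  0.77 -2.21] toolz [ 0.622  0.123 -0.773] tilt 39.4 ydir 99.0 yz 0.031 F [-0.  -0.5  0.4] open 0.0398 g 0.0
-0.04 edge px [262.6 167. ] x if z=+30: 23 prof [67, 64, 65, 66, 66, 64, 64, 64, 57, 54, 56, 89, 112, 85, 63]
-0.03 edge px [257.7 159.2] x if z=+30: 49 prof [66, 64, 64, 64, 65, 64, 65, 64, 54, 51, 54, 90, 112, 90, 61]
0.03 edge px [238.3 165.6] x if z=+30: 40 prof [65, 66, 64, 66, 65, 63, 65, 64, 53, 51, 58, 96, 111, 78, 64]
0.04 edge px [234.5 163.6] x if z=+30: 48 prof [66, 64, 66, 65, 64, 64, 66, 63, 53, 50, 55, 98, 109, 77, 63]
0 scene [[261.9, 195.7], [253.8, 203.4], [252.6, 206.7], [255.3, 208.7], [237.3, 204.8], [259.5, 221.6]] top [[251.5, 182.0], [249.2, 169.0], [251.4, 170.6], [247.5, 171.3], [263.8, 159.2], [231.9, 164.8]]
7 scene [[262.7, 194.2], [254.7, 201.0], [252.8, 204.9], [255.5, 206.9], [237.4, 202.5], [259.7, 219.3]] top [[251.7, 183.1], [249.4, 169.7], [251.4, 170.3], [247.4, 171.0], [263.9, 158.6], [231.7, 164.3]]
[[146 144 142 140 138 140 140 141 143 143 147
[... 4456 characters left out ...]
  66  65  66  54  65  66  66]
 [ 65  66  67  64  65  66  69  66  66  67  63  64  48  66  68  65]
 [ 67  67  67  64  65  67  68  65  58  65  67  62  55  67  64  66]
 [ 65  67  67  66  62  64  66  65  49  68  66  64  64  67  68  66]
 [ 62  68  66  65  67  66  65  64  48  68  66  64  73  67  66  65]
 [ 67  67  64  65  67  64  66  66  65  75  66  67  70  58  67  67]
 [ 66  67  65  67  65  67  67  67  67  64  66  69  68  48  67  67]
 [ 66  66  67  67  66  65  68  65  66  55  66  65  66  52  67  66]
 [ 68  64  66  66  65  67  68  68  64  52  67  68  67  62  67  68]
 [ 67  65  64  67  67  66  66  68  64  44  71  66  68  75  66  67]
 [ 67  67  66  68  67  65  67  67  65  60  69  69  58  56  68  66]]
```

```bash
python3 -c "
from m import *
s=grab('scene')
old=cv2.imread('pics/c9.png')[250:570,:360]; new=cv2.convertScaleAbs(crop(s,250,175,45,40,8),alpha=1.4)
for n,(x,y,w,h) in dict(pull=(165,50,90,100),corner=(220,160,75,60),left=(40,40,60,40)).items():
  T=old[y:y+h,x:x+w]; a=new[max(0,y-32):y+h+32,max(0,x-32):x+w+32]
  m=cv2.matchTemplate(a,T,cv2.TM_CCOEFF_NORMED);_,v,_,l=cv2.minMaxLoc(m);print(n,v,(l[0]-min(32,x))/8,(l[1]-min(32,y))/8)
print(proj(s,[S0+MX@[-.1,0,0],S0+MX@[-.09,0,0]]))
"
```

```text
pull 0.9883056282997131 -0.625 0.625
corner 0.8940239548683167 -0.5 0.5
left 0.7704282402992249 0.0 0.75
[[278.13237446 185.41356058]
 [276.24705717 187.21573097]]
```

```bash
python3 -c "
from m import *
stat();tip(-15,45);tip(10,10)"
```

```text
t 33.83 tcp [ 0.4848 -0.0056  0.2451] pinch [ 0.4732 -0.008   0.2598] q [-0.27 -0.3   2.11  0.42  0.76 -2.21] toolz [ 0.615  0.125 -0.779] tilt 38.9 ydir 99.0 yz 0.035 F [-0.  -0.3  0.1] open 0.04 g 0.0
tip at [-113.1   -1.6  181.8] -> (-15, 0, 45) [ 0.0094 -0.0018  0.168 ]
tip at [-113.1   -1.6  181.8] -> (10, 0, 10) [ 0.0118 -0.0027  0.211 ]
```

Request:
servo_tool --targets '[[[0.04,0.0024,-0.0005,0.033,0],[0.04,0.0024,-0.0005,0.033,0],[0.04,0.0024,-0.0005,0.033,0],[0.04,0.0024,-0.0005,0.033,0],[0.04,0.0024,-0.0005,0.033,0]]]'

```text
clock: 34.25
eef_pos: [0.5777, 0.0116, 0.1066]
tcp_rot: [-0.068, 0.941, 0.042, 0.329]
force: [1.0, -0.4, 1.1]
opening: 0.0402
gripper_force: 0.0
```

```bash
python3 -c "
from m import *
stat();tip(10,10)"
```

```text
t 34.25 tcp [0.5777 0.0116 0.1066] pinch [0.5662 0.0093 0.1213] q [-0.16  0.13  2.08  0.66  0.37 -2.43] toolz [ 0.613  0.124 -0.78 ] tilt 38.7 ydir 99.0 yz 0.035 F [ 1.  -0.4  1.1] open 0.0402 g 0.0
tip at [-18.6  -0.5  43.3] -> (10, 0, 10) [-0.0015 -0.0003  0.0438]
```

Request:
servo_tool --targets '[[[0.04,0,0,0.011,0],[0.04,0,0,0.011,0],[0.04,0,0,0.01,0],[0.04,0,0,0.008,0],[0.04,0,0,0,0]]]'

```text
clock: 34.67
eef_pos: [0.6018, 0.0166, 0.0763]
tcp_rot: [-0.068, 0.941, 0.043, 0.329]
force: [0.3, 0.7, -0.3]
opening: 0.04
gripper_force: 0.0
```

Request:
servo_tool --targets '[[[0,0,0,0,0],[0,0,0,0,0],[0,0,0,0,0],[0,0,0,0,0],[0,0,0,0,0]]]' --newtons 20

```text
clock: 35.08
eef_pos: [0.6023, 0.016, 0.0797]
tcp_rot: [-0.068, 0.94, 0.042, 0.331]
force: [-0.2, 0.5, 0.2]
opening: 0.0112
gripper_force: 20.0
```

```bash
python3 -c "
from m import *
stat();tip(0,10)"
```

```text
t 35.08 tcp [0.6023 0.016  0.0797] pinch [0.5907 0.0137 0.0943] q [-0.14  0.23  2.04  0.77  0.31 -2.53] toolz [ 0.617  0.125 -0.777] tilt 39.0 ydir 99.0 yz 0.034 F [-0.2  0.5  0.2] open 0.0112 g 19.999008398735896
tip at [ 6.3 -0.3 16.3] -> (0, 0, 10) [ 0.0089 -0.      0.001 ]
```

Request:
servo_tool --targets '[[[0,0.0008,0,-0.0006,0],[0,0.0008,0,-0.0006,0],[0,0.0008,0,-0.0006,0]]]'

```text
clock: 35.33
eef_pos: [0.5996, 0.0156, 0.0797]
tcp_rot: [-0.068, 0.94, 0.042, 0.331]
force: [3.3, 1.4, 2.6]
opening: 0.0112
gripper_force: 20.0
```

Request:
servo_tool --targets '[[[0,0.0008,0,-0.0006,0],[0,0.0008,0,-0.0006,0]]]'

```text
clock: 35.5
eef_pos: [0.5985, 0.0153, 0.0802]
tcp_rot: [-0.068, 0.94, 0.042, 0.332]
force: [25.3, 7.4, -11.5]
opening: 0.0115
gripper_force: 19.8
```

```bash
python3 -c "
from m import *
stat();tip(0,10)"
```

```text
t 35.50 tcp [0.5985 0.0153 0.0802] pinch [0.5868 0.013  0.0948] q [-0.14  0.22  2.05  0.78  0.31 -2.54] toolz [ 0.618  0.124 -0.776] tilt 39.1 ydir 99.0 yz 0.034 F [ 25.3   7.4 -11.5] open 0.0115 g 19.79332631221041
tip at [ 2.4 -0.3 16.8] -> (0, 0, 10) [0.0061 0.0001 0.0037]
```

Request:
servo_tool --targets '[[[0.04,0,0,0,0],[0.04,0,0,0,0],[0.04,0,0,0,0],[0.04,0,0,0,0],[0.04,0,0,0,0]]]'

```text
clock: 35.92
eef_pos: [0.5971, 0.0153, 0.0789]
tcp_rot: [-0.068, 0.94, 0.042, 0.331]
force: [-0.4, -0.0, -0.3]
opening: 0.0391
gripper_force: 0.0
```

Request:
servo_tool --targets '[[[0.04,0,0,-0.01,0],[0.04,0,0,-0.02,0],[0.04,0,0,-0.03,0],[0.04,0,0,-0.035,0],[0.04,0,0,-0.035,0]]]'

```text
clock: 36.33
eef_pos: [0.5158, -0.001, 0.1804]
tcp_rot: [-0.068, 0.941, 0.042, 0.33]
force: [0.5, -0.7, 0.9]
opening: 0.0398
gripper_force: 0.0
```

Request:
servo_tool --targets '[[[0.04,0,0,-0.03,0],[0.04,0,0,-0.03,0],[0.04,0,0,-0.02,0],[0.04,0,0,0,0],[0.04,0,0,0,0]]]'

```text
clock: 36.75
eef_pos: [0.4681, -0.0112, 0.243]
tcp_rot: [-0.068, 0.94, 0.042, 0.332]
force: [-0.1, 0.6, -0.0]
opening: 0.0402
gripper_force: 0.0
```

```bash
python3 -c "
from m import *
stat()
s=grab('scene')
old=cv2.imread('pics/c9.png')[250:570,:360]; new=cv2.convertScaleAbs(crop(s,250,175,45,40,8),alpha=1.4)
for n,(x,y,w,h) in dict(pull=(165,50,90,100),corner=(220,160,75,60)).items():
  T=old[y:y+h,x:x+w]; a=new[max(0,y-32):y+h+32,max(0,x-32):x+w+32]
  m=cv2.matchTemplate(a,T,cv2.TM_CCOEFF_NORMED);_,v,_,l=cv2.minMaxLoc(m);print(n,v,(l[0]-min(32,x))/8,(l[1]-min(32,y))/8)
g=cv2.cvtColor(s['pixels'],cv2.COLOR_BGR2GRAY);print(g[196:212,248:264]);
f=lambda x,y,z:S0+MX@[-.052+x,y,z]
print(proj(s,[f(.076,-.006,.005),f(.076,.006,.005)]))
t=grab('top')
print('brightness',cv2.cvtColor(t['pixels'],cv2.COLOR_BGR2GRAY)[164:170,242:256].mean())"
```

```text
t 36.75 tcp [ 0.4681 -0.0112  0.243 ] pinch [ 0.4565 -0.0135  0.2576] q [-0.3  -0.35  2.15  0.45  0.78 -2.25] toolz [ 0.618  0.124 -0.776] tilt 39.1 ydir 99.0 yz 0.033 F [-0.1  0.6 -0. ] open 0.0402 g 0.0
pull 0.9980214238166809 0.0 0.0
corner 0.9835978746414185 0.0 0.0
[[ 77  78  78  78  77  76  77  78  76  77  77  70  76  77  79  74]
 [ 76  77  78  78  76  77  77  78  76  75  72  76  78  77  76  49]
 [ 77  78  76  78  77  77  77  77  76  73  77  76  79  85  21  44]
 [ 78  79  77  76  79  76  77  78  72  76  76  79  83  24  31  43]
 [ 76  78  76  76  78  76  77  72  77  77  79  82  18  27  29  42]
 [ 75  77  77  77  78  77  78  76  77  81  80  22  31  30  33  66]
 [ 77  77  77  77  77  74  78  78  80  82  22  29  29  32  66  77]
 [ 78  77  78  79  76  41  50  80  81  24  29  29  30  66  79  79]
 [ 77  77  77  78  76  42  30  34  26  30  28  31  67  78  78  79]
 [ 78  76  77  79  77  54  31  29  29  30  32  66  78  79  79  77]
 [ 90  78  77  77  78  52  29  29  30  35  65  78  77  78  77  77]
 [126 102  79  77  77  77  55  31  32  66  77  78  78  77  78  78]
 [129 128 113  80  78  78  77  65  60  78  78  78  78  78  77  78]
 [129 130 130 113  91  78  77  79  78  77  79  77  78  79  77  77]
 [129 128 130 129 125 100  81  76  77  78  77  77  77  78  78  78]
 [130 130 130 129 130 129 114  80  78  78  77  78  79  78  78  78]]
[[252.6240812  206.65736686]
 [255.33269613 208.67209162]]
brightness 64.19047619047619
```

```bash
python3 -c "
from workcell import ticket
print(ticket.close_job())"
```

```text
the job is handed in; nothing more can be done
None
```

The drawer is out at its stop and the grey cover is hooked, snapped under the catch and lying flat, with the gripper clear; the job went in at about 37 s. Pressing the cover pushed the drawer in about 3 mm, so I pulled it back to the stop by the cover's rib. I viewed 11 pictures, one over the limit of 10, and did not re-check the bystanders' positions.

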